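# Check-weigh the brass valve blocks and clip them into the tin

### The arm

A 6-joint arm with a two-finger parallel gripper is mounted at the origin on the work surface. World frame = base frame: x ahead of the robot, y to its left, z up, the work surface at z = 0. Lengths are in m, angles in rad, forces in N, time in s.
With the tool pointing down it reaches from about 0.375 to 0.9 m from the base axis. Payload 3.1 kg.
Tool frame: the origin (TCP) lies midway between the tips of the shut fingers; the grasp point (between the pads) lies 19 mm behind it (manip.grasp_offset is the distance from the TCP to the grasp point, in m); z points along the fingers, y is the line along which they close (so a half turn about z gives the same grasp; the last joint's range is limited). The gripper opens to 85 mm and grips with 20 to 120 N. Pads are 22 mm wide; open, the fingers measure 114 mm over their backs; the gripper's body (76 mm by 85 mm) begins 54 mm behind the grasp point. The pads swing forward as they close: fully open they stand 13 mm farther back than shut.
Start: joints at [-1.48, 0.527, 1.433, -0, 1.181, -0.178], TCP at [0.167, -0.602, 0.231] pointing down, gripper open.
Joint ranges: [-3.08, 3.08], [-0.75, 2.2], [0.22, 2.44], [-1.43, 4.57], [0, 2.65], [-2.85, 2.85]. Speed limits (rad/s): [2.79, 2.79, 3.14, 3.14, 3.14, 3.14].

### API

Orientations are given as a unit quaternion [x, y, z, w].
In Python, from station import sensors, cams, order, manip gives the robot as it stands.
- The arm moves only by the tool move_arm, never from a script. Its argument "targets" is a list of rows, each an object of numbers: "dx", "dy", "dz": the shift along the world's x, y, z normalised to -1 to 1, where 1 is 25 mm; "rx", "ry", "rz": the turn, a rotation vector about the world's x, y, z normalised to -1 to 1, where 1 is 30 degrees. A call has exactly 10 rows; each row shifts and turns the commanded pose from where the row before left it; what a row does not reach is not made up. A row lasts 1/8 s, in which the tool goes at most 62.5 mm and 10.7 degrees, less where a joint would pass 70% of its speed; a pose out of reach is approached as far as the arm can. A call with a number of a shift or a turn outside -1 to 1 is refused whole. A call with a gripper value outside its range is refused whole. "claw" is the opening in per cent of the stroke, from 0 (shut) to 100 (fully open), set as the call begins (left out, the last holds). The fingers move at their own pace and stop on an object; "newtons" is the grip in N (left out, the last holds). Time passes only in rows, so rows that do not move let the fingers close, or fill a call up. It gives the time, the measured TCP pose, the force, the opening and the grip force at its end, in the units of the state.
- sensors.sense(): the state, without advancing time (a new reading comes with each control period).
- cams.snapshot(name): name is "side" or "top" or "wrist"; returns the picture (480x640x3 uint8, red, green, blue); there is no depth.
- cams.camera_model(name): a dict with "fx", "fy", "cx", "cy" (pixels), "extrinsics" (4x4, takes a point from world to camera coordinates). Camera axes: x right, y down, z forward; pixel columns grow to the right and rows downward; lengths in m; the calibration is good to about 2 mm. The wrist camera is an equidistant fisheye: a pixel r from the principal point sees the ray r / f radians off the axis. A picture is of the moment at which its call begins: read the wrist's pose just before it. camera_model takes no time and is no camera call; for the wrist camera it gives the pose at the moment of the call.
- order.sign_off(): hands the job in; it is judged then, once.
The state is a dict: "t": time; "q": joint angles; "qd": joint speeds; "tau": joint torques, N m; "tcp_pos": TCP position; "tool_rot": TCP orientation; "force": force on the tool from outside, world axes, zero at the start; "ft_torque": the same for the moment, N m; "finger_gap": opening from 0.0 (shut) to 1.0 (fully open); "gripper_force": force on a finger pad.
Only numpy, scipy, OpenCV 4.12 (cv2) and the standard library are available. Lean on these libraries where they do the work, as an engineer would, in place of code of your own. Each camera call takes 0.05 s, during which the arm holds its last target. There are 200 camera calls.

### The job

Weigh all the square brass valve blocks in one batch and pack them away: with the beam scale arrested, set every block in its pan, swing the arrest lever fully over to free the beam and see the pan sink, then swing the lever fully back to arrest the beam level again, and never touch a block while the beam is free. Then move all the blocks into the clip-top tin, shut its lid, and only then swing the wire bail up over the lid until it snaps over centre and clamps it. Leave the other things on the desk where they are.

Things in the scene. Friction and masses are not known exactly. Their poses are not given: they have to be found in the camera images.
- block0_center (a point): brass valve block, 28 x 28 mm and 30 mm tall, about 85 g, standing on the desk at the start, with a dark port in its top and in two sides; the point is its centre, half-way up, z axis up through the top port, x and y square to its flat sides. Two or three blocks are present (an absent one reads None)
- block1_center (a point): brass valve block, 28 x 28 mm and 30 mm tall, about 85 g, standing on the desk at the start, with a dark port in its top and in two sides; the point is its centre, half-way up, z axis up through the top port, x and y square to its flat sides. Two or three blocks are present (an absent one reads None)
- block2_center (a point): brass valve block, 28 x 28 mm and 30 mm tall, about 85 g, standing on the desk at the start, with a dark port in its top and in two sides; the point is its centre, half-way up, z axis up through the top port, x and y square to its flat sides. Two or three blocks are present (an absent one reads None)
- scale: beam scale, fixed to the desk: a dark wooden housing 132 (x) by 264 (y) mm, 40 mm tall; origin under its centre on the desk. A brass beam lies along its y axis, 60 mm above the desk (its upper edge 66 mm), with the pan at the +y end and a steel counterpoise at the -y end (100 mm from the centre, 20 mm radius, top 102 mm above the desk); two brass cheeks at its middle reach 74 mm. The scale stands turned by up to 0.25 rad and may be on the left or right half of the desk
- pan_floor (a point): centre of the pan's inner floor (72 mm above the desk when level), on the beam at y = +100 mm of the scale. Pan: aluminium tray, inside 126 mm (its x) by 48 mm (its y), walls 4 mm thick standing 12 mm above the inner floor, so a block in it stands 18 mm proud of the rim; axes as the scale's, tilting with the beam
- beam (a joint): beam angle in rad: 0 level, positive with the pan down, stops at -0.08 and +0.08 (the pan then sinks 8 mm). Two pins under the beam hold it level while arrested; when freed, the empty pan rises and two or more blocks outweigh the counterpoise and sink it to the stop
- lever (a joint): arrest lever angle in rad: 0 (start) leaning 0.5 rad from upright towards +y of the scale = arrested, 1.0 leaning 0.5 rad towards -y of the scale = beam free; it swings in the scale's y-z plane about lever_pivot, stays where it is left, and needs about 4 N at the knob (5 N when it lifts the loaded beam); pressing on the pan with over 20 N can drive it off
- lever_knob (a point): centre of the black ball knob (18 mm across) at the end of the arrest lever, 65 mm from lever_pivot (about 102 mm above the desk at either end of the swing, 110 mm in between); the stem is a 7 mm rod
- lever_pivot (a point): pivot of the arrest lever, on the -x side of the scale at (-52, -30, 45) mm in the scale's frame
- tin: clip-top tin of bare steel, fixed to the desk: 90 (x) by 146 (y) mm outside, walls and floor 3 mm, body 42 mm tall; origin under its centre on the desk. Its lid is hinged along the top of the +x wall, its wire bail pivots on the two y ends near the -x wall. Turned by up to 0.25 rad, on the half of the desk where the scale is not
- tin_floor (a point): centre of the tin's inner floor, 3 mm above the desk; inside 84 (x) by 140 (y) mm, 39 mm deep
- lid (a joint): lid angle in rad: 0 shut, positive open, start 1.8 to 2.05 (standing up and leaning back), stop 2.1. A stiff hinge holds it where it is left: about 1 to 2 N at the edge moves it
- lid_hinge (a point): middle of the lid's hinge line, on the tin at (45, 0, 42) mm; the hinge runs along the tin's y
- lid_edge (a point): middle of the lid's free edge, 90 mm from the hinge. Lid: flat plate 90 by 146 mm, 6 mm thick, top 48 mm above the desk when shut; on it at y = -45 and +45 mm stand two narrow ribs 10 mm wide and 16.5 mm high, from 51 to 85 mm off the hinge line, that the shut bail bears on; between them the lid is flat
- bail (a joint): bail angle in rad: 0 open (start), out in front of the tin's -x wall and 10 degrees above level; 1.40 upright; 1.75 fully over = clamped. It falls back to 0 by its weight if let go before about 0.8; from 0.8 a spring resists (up to 4 N at the bar) until 1.40, past which it snaps over to 1.75 and is held there. The cam and spring case sit on the tin's +y end, reaching to y = 93 mm, 36 mm high
- bail_grip (a point): middle of the bail's cross bar, which runs along the tin's y and carries a dark wooden sleeve 12 mm thick and 50 mm long, centred here; 50 mm from bail_pivot. At the start it is 40 mm in front of the tin's -x wall and 29 mm above the desk; fully over it is 19 mm above the lid plate. The wire beside the sleeve is 5 mm thick and 157 mm wide over all
- bail_pivot (a point): middle of the bail's pivot axis, on the tin at (-36, 0, 20) mm, axis along the tin's y; from 0 the bar swings up and towards +x over the lid
- crank_disc: bystander: red cast crank disc lying flat, 44 mm across, 14 mm thick, among the blocks
- piston_rod: bystander: brass piston with its rod, 160 mm long, lying at the far side
- burner_tray: bystander: aluminium burner tray 60 x 110 x 20 mm near the robot
- whistle: bystander: chrome whistle standing upright, 58 mm tall, 20 mm across, near the robot
- screwdriver: bystander: screwdriver 160 mm long lying at the right, near the robot
- oil_can: bystander: copper oil can 56 mm across with a spout, 130 mm tall, at the far side, left of the middle
Things that resemble listed ones, but are neither listed nor needed, are in the scene too. What is shaped like the part that bears block0_center but purple or turquoise is not meant. What is shaped like the part that bears block1_center but pink is not meant.

How it is judged:
On the way, in this order (a step that is already met when the one before it is completed fails the run):
1. all blocks lie in the pan, let go, with the beam arrested (x of block0_center in the frame of pan_floor between -0.063 and 0.063 m and y of block0_center in the frame of pan_floor between -0.026 and 0.026 m and z of block0_center in the frame of pan_floor between 0 and 0.03 m and x of block1_center in the frame of pan_floor between -0.063 and 0.063 m and y of block1_center in the frame of pan_floor between -0.026 and 0.026 m and z of block1_center in the frame of pan_floor between 0 and 0.03 m and x of block2_center in the frame of pan_floor between -0.063 and 0.063 m and y of block2_center in the frame of pan_floor between -0.026 and 0.026 m and z of block2_center in the frame of pan_floor between 0 and 0.03 m and contact force between the fingers and block0 below 0.2 N and contact force between the fingers and block1 below 0.2 N and contact force between the fingers and block2 below 0.2 N and value of joint lever below 0.15 rad and value of joint beam between -0.035 and 0.035 rad), for 0.3 s.
2. the lever is swung over and the loaded pan sinks, all blocks in it (x of block0_center in the frame of pan_floor between -0.063 and 0.063 m and y of block0_center in the frame of pan_floor between -0.026 and 0.026 m and z of block0_center in the frame of pan_floor between 0 and 0.03 m and x of block1_center in the frame of pan_floor between -0.063 and 0.063 m and y of block1_center in the frame of pan_floor between -0.026 and 0.026 m and z of block1_center in the frame of pan_floor between 0 and 0.03 m and x of block2_center in the frame of pan_floor between -0.063 and 0.063 m and y of block2_center in the frame of pan_floor between -0.026 and 0.026 m and z of block2_center in the frame of pan_floor between 0 and 0.03 m and contact force between the fingers and block0 below 0.2 N and contact force between the fingers and block1 below 0.2 N and contact force between the fingers and block2 below 0.2 N and value of joint lever above 0.8 rad and value of joint beam above 0.05 rad), for 0.3 s.
3. the beam is arrested level again, all blocks still in the pan (all of step 1), for 0.3 s.
4. all blocks are in the tin and its lid is shut, the bail not yet over (x of block0_center in the frame of tin_floor between -0.042 and 0.042 m and y of block0_center in the frame of tin_floor between -0.07 and 0.07 m and z of block0_center in the frame of tin_floor between 0 and 0.035 m and x of block1_center in the frame of tin_floor between -0.042 and 0.042 m and y of block1_center in the frame of tin_floor between -0.07 and 0.07 m and z of block1_center in the frame of tin_floor between 0 and 0.035 m and x of block2_center in the frame of tin_floor between -0.042 and 0.042 m and y of block2_center in the frame of tin_floor between -0.07 and 0.07 m and z of block2_center in the frame of tin_floor between 0 and 0.035 m and value of joint lid below 0.07 rad and value of joint bail below 1.4 rad), for 0.1 s.
At the end, for the whole second after the job is handed in: every block rests inside the tin, the lid is shut (within 0.07 rad), the bail is over centre (past 1.65 rad), and the scale is arrested (lever below 0.15 rad, beam within 0.035 rad of level) (x of block0_center in the frame of tin_floor between -0.042 and 0.042 m and y of block0_center in the frame of tin_floor between -0.07 and 0.07 m and z of block0_center in the frame of tin_floor between 0 and 0.035 m and x of block1_center in the frame of tin_floor between -0.042 and 0.042 m and y of block1_center in the frame of tin_floor between -0.07 and 0.07 m and z of block1_center in the frame of tin_floor between 0 and 0.035 m and x of block2_center in the frame of tin_floor between -0.042 and 0.042 m and y of block2_center in the frame of tin_floor between -0.07 and 0.07 m and z of block2_center in the frame of tin_floor between 0 and 0.035 m and value of joint lever below 0.15 rad and value of joint beam between -0.035 and 0.035 rad and value of joint lid below 0.07 rad and value of joint bail above 1.65 rad and linear speed of each of block0, block1, block2 below 0.02 m/s); the robot touches nothing.
It fails at once if a block is touched by the gripper while the beam is free (lever past 0.5 rad) (value of joint lever above 0.5 rad and (contact force between the fingers and block0 above 0.5 N or contact force between the fingers and block1 above 0.5 N or contact force between the fingers and block2 above 0.5 N)).
It fails at once if a bystander is pushed more than 5 cm from its place (distance of any of crank_disc, piston_rod, burner_tray, whistle, screwdriver, oil_can from where it was at the start of the episode above 0.05 m).
Of block0, block1, block2 only 2 to 3 are there at a start; the rules pass over those that are not, and their reading is None.
At some moment in a run one of block0, block1, block2 may be knocked a few centimetres aside while the robot is not near it.
Once in a run the grip may slacken for a moment while it holds something.
It also fails if it takes over 210 s, if anything falls off the work surface, if the arm or the gripper's body presses on something with over 40 N, if the wrist force passes 120 N, or if a joint passes its speed limit or range.

## Working session

There is one attempt and no reset: what is moved stays moved. The work goes in short steps, Python scripts to look and compute and a tool call to move; the robot and the scene stay as the last step left them, time stands still between calls to the robot, and variables do not carry over. Pictures are saved under pics/ and viewed, at most 14 in all, crops included, and the job is handed in when it is done.

Besides the shell and the picture viewer there is one more tool, called after "Request:" as name([rows], argument=value, ...), one row to a line, values as JSON. move_arm: Moves the arm, as the interface text tells. Scaled input: -1 to 1 covers 25 mm each way for a shift and 30 degrees each way for a turn. Its arguments: {"type":"object","properties":{"targets":{"type":"array"},"claw":{"type":"number"},"newtons":{"type":"number"}},"required":["targets"]}

```bash
ls; mkdir -p pics
python3 - <<'E'
from station import sensors, cams, order, manip
import cv2, numpy as np
s=sensors.sense(); print({k:np.round(v,3).tolist() for k,v in s.items()}); print(manip.grasp_offset)
for n in("top","side"):
    im=cams.snapshot(n); cv2.imwrite(f"pics/{n}0.png",im[:,:,::-1]); m=cams.camera_model(n); print(n,m)
E
```

```text
pics
{'t': 0.0, 'q': [-1.48, 0.528, 1.434, -0.0, 1.181, -0.179], 'qd': [0.001, -0.001, -0.001, 0.001, 0.0, -0.0], 'tau': [-0.001, -44.235, -17.802, -0.0, 0.008, 0.0], 'tcp_pos': [0.167, -0.602, 0.23], 'tool_rot': [0.991, 0.134, 0.0, -0.001], 'force': [0.26, 0.27, 0.281], 'ft_torque': [-0.022, -0.027, -0.025], 'gripper_force': 0.0, 'finger_gap': 0.996}
0.0187
top {'fx': 623.2824131921504, 'fy': 623.2824131921504, 'cx': 315.00487995189087, 'cy': 247.46276139700024, 'extrinsics': array([[-0.0247418 , -0.999602  ,  0.01355314, -0.04503141],
       [-0.99503538,  0.02331696, -0.09675179,  0.5304354 ],
       [ 0.09639726, -0.01587967, -0.99521626,  1.43300551],
       [ 0.        ,  0.        ,  0.        ,  1.        ]])}
side {'fx': 496.95933632781725, 'fy': 496.95933632781725, 'cx': 313.1978672372477, 'cy': 247.0617696271752, 'extrinsics': array([[-0.99866012, -0.0492455 ,  0.01590132,  0.52195075],
       [-0.04129564,  0.57318855, -0.81838228,  0.14311409],
       [ 0.03118719, -0.81794239, -0.57445417,  1.04891638],
       [ 0.        ,  0.        ,  0.        ,  1.        ]])}
```

View pics/top0.png

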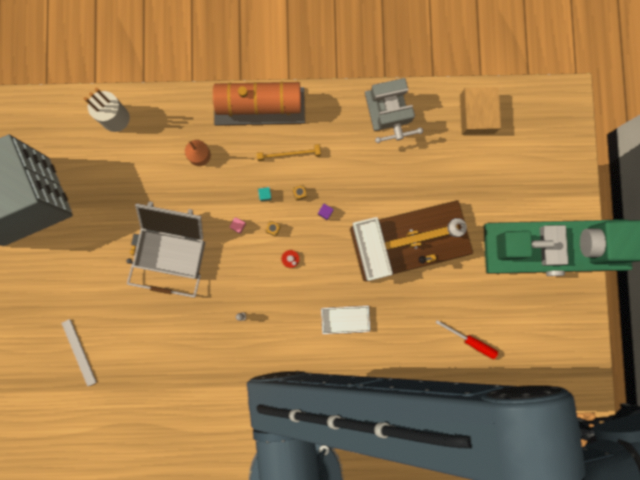

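View pics/side0.png

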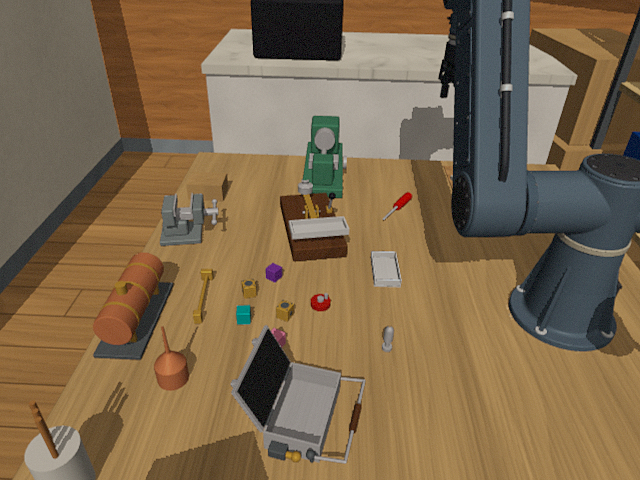

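Candidates: brass (273,229) and (301,192) are the blocks. Turquoise (264,194), purple (326,212) and pink (238,225) are decoys. Next I check this in a close crop.

```bash
cat > h.py <<'E'
import numpy as np, cv2
from station import sensors, cams, order, manip
def p2w(n,u,v,z):
    m=cams.camera_model(n); E=m["extrinsics"]; R,t=E[:3,:3],E[:3,3]
    d=R.T@np.array([(u-m["cx"])/m["fx"],(v-m["cy"])/m["fy"],1]); c=-R.T@t
    return c+d*(z-c[2])/d[2]
def w2p(n,P):
    m=cams.camera_model(n); E=m["extrinsics"]; q=np.atleast_2d(P)@E[:3,:3].T+E[:3,3]
    return np.c_[m["fx"]*q[:,0]/q[:,2]+m["cx"],m["fy"]*q[:,1]/q[:,2]+m["cy"]]
E
python3 - <<'E'
import cv2,numpy as np
im=cv2.imread("pics/top0.png")
a=cv2.resize(im[180:305,120:340],(792,450),interpolation=cv2.INTER_CUBIC); cv2.imwrite("pics/c1.png",a)
b=cv2.resize(im[195:290,340:480],(784,532),interpolation=cv2.INTER_CUBIC); cv2.imwrite("pics/c2.png",b)
E
```

```text
(no output)
```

View pics/c1.png

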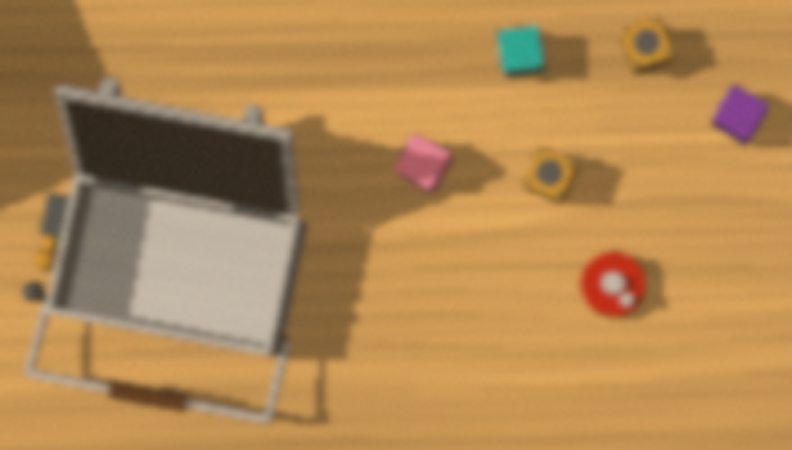

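View pics/c2.png

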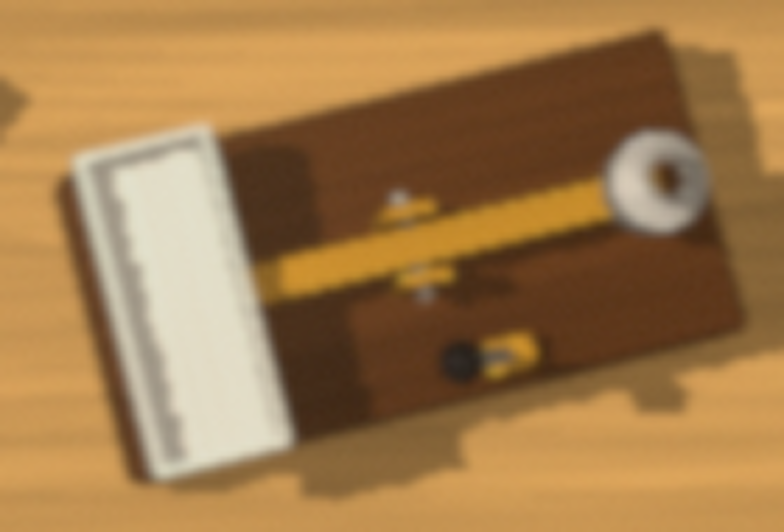

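Run:
```python
from h import *
A=lambda u,v,z:p2w("top",120+u/3.6-.36,180+v/3.6-.36,z)
B=lambda u,v,z:p2w("top",340+u/5.6-.4,195+v/5.6-.4,z)
r=lambda x:np.round(x,4).tolist()
print("blk",[r(A(u,v,.03)) for u,v in((648,43),(549,173))])
print("blkcorner",[r(A(u,v,.03)) for u,v in((527,155),(571,150),(577,180),(549,200),(634,22),(668,25),(672,60),(633,70))])
print("purple etc",[r(A(u,v,.03)) for u,v in((523,46),(741,112),(426,158),(612,283))])
print("housing",[r(B(u,v,.04)) for u,v in((660,32),(745,325),(140,480),(62,180))])
pc=[B(u,v,.084) for u,v in((72,158),(210,125),(293,440),(155,480))]
print("pan",[r(p) for p in pc], r(np.mean(pc,0)))
print("cp",r(B(655,182,.102)),"knob",r(B(462,360,.102)), "sidecp",)
tc=[A(u,v,.042) for u,v in((48,308),(278,352),(300,220),(80,180))]
print("tin",[r(p) for p in tc], r(np.mean(tc,0)))
print("bail",r(A(148,396,.029)),[r(A(u,v,.029)) for u,v in((30,373),(268,418))])
```

```text
blk [[0.6618, -0.0248, 0.03], [0.5776, 0.0414, 0.03]]
blkcorner [[0.5897, 0.0555, 0.03], [0.5924, 0.0268, 0.03], [0.5726, 0.0233, 0.03], [0.56, 0.0417, 0.03], [0.6759, -0.016, 0.03], [0.6734, -0.0382, 0.03], [0.6502, -0.0403, 0.03], [0.6441, -0.0146, 0.03]]
purple etc [[0.6616, 0.0568, 0.03], [0.6148, -0.0845, 0.03], [0.5893, 0.121, 0.03], [0.505, 0.002, 0.03]]
housing [[0.631, -0.394, 0.04], [0.5072, -0.4236, 0.04], [0.449, -0.1702, 0.04], [0.5743, -0.1418, 0.04]]
pan [[0.5775, -0.1428, 0.084], [0.5897, -0.199, 0.084], [0.4616, -0.2279, 0.084], [0.447, -0.172, 0.084]] [0.5189, -0.1854, 0.084]
cp [0.5601, -0.3737, 0.102] knob [0.4908, -0.2936, 0.102] sidecp
tin [[0.4965, 0.362, 0.042], [0.4649, 0.2157, 0.042], [0.5493, 0.201, 0.042], [0.5784, 0.3418, 0.042]] [0.5223, 0.2801, 0.042]
bail [0.4393, 0.3014, 0.029] [[0.4559, 0.377, 0.029], [0.4233, 0.2246, 0.029]]
```

Request:
move_arm([
  {"dx":0.577,"dy":0.803},
  {"dx":0.577,"dy":0.803},
  {"dx":0.577,"dy":0.803},
  {"dx":0.577,"dy":0.803},
  {"dx":0.577,"dy":0.803},
  {"dx":0.577,"dy":0.803},
  {"dx":0.577,"dy":0.803},
  {"dx":0.577,"dy":0.803},
  {"dx":0.577,"dy":0.803},
  {"dx":0.577,"dy":0.803},
], claw=60, newtons=50)

```text
schema error: expected keys dx, dy, dz, rx, ry, rz
```

Request:
move_arm([
  {"dx":0.577,"dy":0.803},
  {"dx":0.577,"dy":0.803},
  {"dx":0.577,"dy":0.803},
  {"dx":0.577,"dy":0.803},
  {"dx":0.577,"dy":0.803},
  {"dx":0.577,"dy":0.803},
  {"dx":0.577,"dy":0.803},
  {"dx":0.577,"dy":0.803},
  {"dx":0.577,"dy":0.803},
  {"dx":0.577,"dy":0.803},
])

```text
schema error: expected keys dx, dy, dz, rx, ry, rz
```

Request:
move_arm([
  {"dx":0.577,"dy":0.803},
  {"dx":0.577,"dy":0.803},
  {"dx":0.577,"dy":0.803},
  {"dx":0.577,"dy":0.803},
  {"dx":0.577,"dy":0.803},
  {"dx":0.577,"dy":0.803},
  {"dx":0.577,"dy":0.803},
  {"dx":0.577,"dy":0.803},
  {"dx":0.577,"dy":0.803},
  {"dx":0.577,"dy":0.803},
])

```text
schema error: expected keys dx, dy, dz, rx, ry, rz
```

```bash
cat >> h.py <<'E'
def wray(u,v,m):
    dx,dy=u-m["cx"],v-m["cy"]; r=np.hypot(dx,dy); th=r/m["fx"]
    d=np.array([np.sin(th)*dx/r,np.sin(th)*dy/r,np.cos(th)]); E=m["extrinsics"]; R,t=E[:3,:3],E[:3,3]
    return -R.T@t, R.T@d
def wp2w(u,v,z,m):
    c,d=wray(u,v,m); return c+d*(z-c[2])/d[2]
def ww2p(P,m):
    E=m["extrinsics"]; q=np.atleast_2d(P)@E[:3,:3].T+E[:3,3]; r=np.hypot(q[:,0],q[:,1]); th=np.arctan2(r,q[:,2])
    return np.c_[m["cx"]+m["fx"]*th*q[:,0]/r, m["cy"]+m["fy"]*th*q[:,1]/r]
def grab(name):
    import pickle
    m=cams.camera_model("wrist"); im=cams.snapshot("wrist"); cv2.imwrite(f"pics/{name}.png",im[:,:,::-1]); pickle.dump(m,open(f"pics/{name}.pkl","wb")); return im,m
def ortho(im,m,c,half,z,px=500):
    """vertical-view rectification at height z: image up=+x, left=+y"""
    s=2*half/px; g=np.arange(px)*s-half; X=c[0]-g[:,None]+0*g[None]; Y=c[1]-g[None]+0*g[:,None]
    p=ww2p(np.c_[X.ravel(),Y.ravel(),np.full(X.size,z)],m).astype(np.float32).reshape(px,px,2)
    return cv2.remap(im[:,:,::-1].copy(),p[...,0],p[...,1],cv2.INTER_CUBIC)
E
python3 - <<'E'
from h import *
s=sensors.sense(); print(s["t"],np.round(s["tcp_pos"],4),np.round(s["tool_rot"],4),np.round(s["q"],3))
im,m=grab("w1"); print(m["fx"],-m["extrinsics"][:3,:3].T@m["extrinsics"][:3,3],m["extrinsics"][2,:3])
a=ortho(im,m,(.615,.01),.12,.03); cv2.imwrite("pics/o1.png",np.hstack([a,cv2.resize(im[:,:,::-1],(300,225)).copy() if 0 else cv2.copyMakeBorder(cv2.resize(im[:,:,::-1],(300,225)),0,275,0,0,cv2.BORDER_CONSTANT)]))
E
```

```text
0.1 [ 0.1665 -0.6017  0.2304] [ 0.9909  0.1345  0.     -0.001 ] [-1.48   0.528  1.434  0.     1.181 -0.179]
371.64829954431775 [ 0.23732333 -0.58264685  0.37293337] [-0.27633892 -0.07385003 -0.95821865]
```

View pics/o1.png

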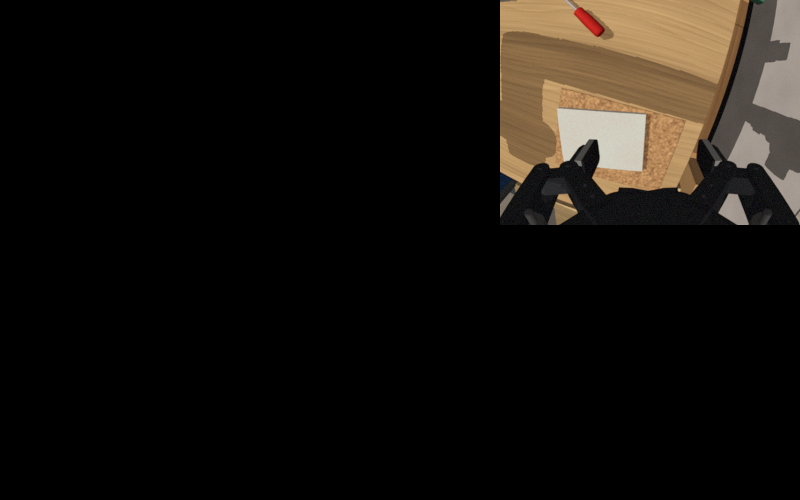

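Request:
move_arm([
  {"dx":0.577,"dy":0.803,"dz":0,"rx":0,"ry":0,"rz":0},
  {"dx":0.577,"dy":0.803,"dz":0,"rx":0,"ry":0,"rz":0},
  {"dx":0.577,"dy":0.803,"dz":0,"rx":0,"ry":0,"rz":0},
  {"dx":0.577,"dy":0.803,"dz":0,"rx":0,"ry":0,"rz":0},
  {"dx":0.577,"dy":0.803,"dz":0,"rx":0,"ry":0,"rz":0},
  {"dx":0.577,"dy":0.803,"dz":0,"rx":0,"ry":0,"rz":0},
  {"dx":0.577,"dy":0.803,"dz":0,"rx":0,"ry":0,"rz":0},
  {"dx":0.577,"dy":0.803,"dz":0,"rx":0,"ry":0,"rz":0},
  {"dx":0.577,"dy":0.803,"dz":0,"rx":0,"ry":0,"rz":0},
  {"dx":0.577,"dy":0.803,"dz":0,"rx":0,"ry":0,"rz":0},
], claw=60, newtons=50)

```text
t: 1.4
tcp_pos: [0.3118, -0.4003, 0.2314]
tool_rot: [0.991, 0.135, 0.0, 0.0]
force: [0.1, 0.5, 0.3]
finger_gap: 0.601
gripper_force: 0.0
```

Request:
move_arm([
  {"dx":0.577,"dy":0.803,"dz":0,"rx":0,"ry":0,"rz":0},
  {"dx":0.577,"dy":0.803,"dz":0,"rx":0,"ry":0,"rz":0},
  {"dx":0.577,"dy":0.803,"dz":0,"rx":0,"ry":0,"rz":0},
  {"dx":0.577,"dy":0.803,"dz":0,"rx":0,"ry":0,"rz":0},
  {"dx":0.577,"dy":0.803,"dz":0,"rx":0,"ry":0,"rz":0},
  {"dx":0.577,"dy":0.803,"dz":0,"rx":0,"ry":0,"rz":0},
  {"dx":0.577,"dy":0.803,"dz":0,"rx":0,"ry":0,"rz":0},
  {"dx":0.577,"dy":0.803,"dz":0,"rx":0,"ry":0,"rz":0},
  {"dx":0.577,"dy":0.803,"dz":0,"rx":0,"ry":0,"rz":0},
  {"dx":0.577,"dy":0.803,"dz":0,"rx":0,"ry":0,"rz":0},
])

```text
t: 2.65
tcp_pos: [0.4556, -0.1994, 0.2314]
tool_rot: [0.991, 0.135, 0.0, 0.0]
force: [1.0, 0.1, -0.0]
finger_gap: 0.598
gripper_force: 0.0
```

Request:
move_arm([
  {"dx":0.477,"dy":0.803,"dz":0,"rx":0,"ry":0,"rz":0},
  {"dx":0.477,"dy":0.803,"dz":0,"rx":0,"ry":0,"rz":0},
  {"dx":0.477,"dy":0.803,"dz":0,"rx":0,"ry":0,"rz":0},
  {"dx":0.477,"dy":0.803,"dz":0,"rx":0,"ry":0,"rz":0},
  {"dx":0.477,"dy":0.803,"dz":0,"rx":0,"ry":0,"rz":0},
  {"dx":0.477,"dy":0.803,"dz":0,"rx":0,"ry":0,"rz":0},
  {"dx":0.477,"dy":0.803,"dz":0,"rx":0,"ry":0,"rz":0},
  {"dx":0.477,"dy":0.803,"dz":0,"rx":0,"ry":0,"rz":0},
  {"dx":0,"dy":0.803,"dz":0,"rx":0,"ry":0,"rz":0},
  {"dx":0,"dy":0.803,"dz":0,"rx":0,"ry":0,"rz":0},
])

```text
t: 3.9
tcp_pos: [0.5497, 0.0014, 0.2312]
tool_rot: [0.991, 0.135, -0.0, -0.0]
force: [-0.6, 0.2, 0.0]
finger_gap: 0.602
gripper_force: 0.0
```

Run:
```python
from h import *
s=sensors.sense(); print(s["t"],np.round(s["tcp_pos"],4),np.round(s["tool_rot"],4),np.round(s["q"],3),s["finger_gap"])
im,m=grab("w2")
a=ortho(im,m,(.615,.01),.12,.03); cv2.imwrite("pics/o2.png",np.hstack([a,cv2.copyMakeBorder(cv2.resize(im[:,:,::-1],(300,225)),0,275,0,0,cv2.BORDER_CONSTANT)]))
```

```text
3.9 [0.5497 0.0014 0.2312] [ 9.909e-01  1.346e-01 -4.000e-04 -1.000e-04] [-0.201  0.427  1.622 -0.     1.093  1.1  ] 0.6019098679422206
```

View pics/o2.png

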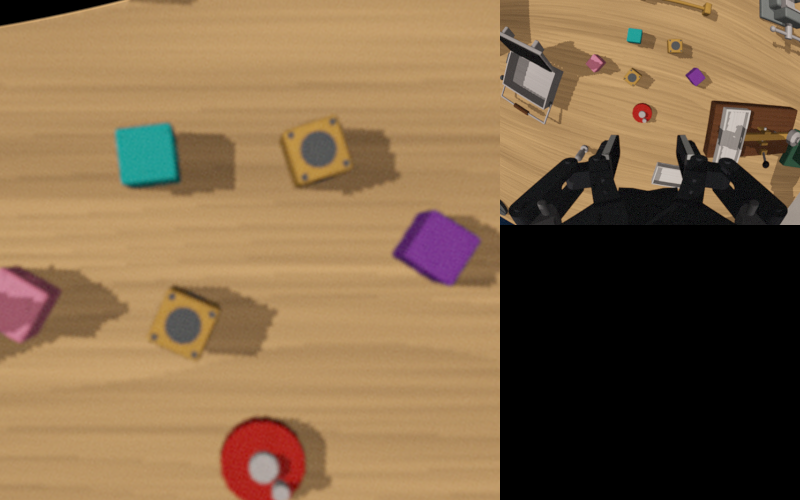

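Top-down view shows exactly two brass blocks with ports: B port at (319,148), yaw about 0.30, and A port at (184,325), yaw about -0.36. The turquoise, purple and pink ones are decoys. I go to B first.

Request:
move_arm([
  {"dx":0.457,"dy":-0.098,"dz":-0.48,"rx":0,"ry":0,"rz":0.34},
  {"dx":0.457,"dy":-0.098,"dz":-0.48,"rx":0,"ry":0,"rz":0.34},
  {"dx":0.457,"dy":-0.098,"dz":-0.48,"rx":0,"ry":0,"rz":0.34},
  {"dx":0.457,"dy":-0.098,"dz":-0.48,"rx":0,"ry":0,"rz":0.34},
  {"dx":0.457,"dy":-0.098,"dz":-0.48,"rx":0,"ry":0,"rz":0.34},
  {"dx":0.457,"dy":-0.098,"dz":-0.48,"rx":0,"ry":0,"rz":0.34},
  {"dx":0.457,"dy":-0.098,"dz":-0.48,"rx":0,"ry":0,"rz":0.34},
  {"dx":0.457,"dy":-0.098,"dz":-0.48,"rx":0,"ry":0,"rz":0.34},
  {"dx":0.457,"dy":-0.098,"dz":-0.48,"rx":0,"ry":0,"rz":0.34},
  {"dx":0.457,"dy":-0.098,"dz":-0.48,"rx":0,"ry":0,"rz":0},
])

```text
t: 5.2
tcp_pos: [0.6648, -0.0247, 0.1109]
tool_rot: [0.594, 0.805, -0.0, -0.0]
force: [0.0, -0.3, 0.2]
finger_gap: 0.6
gripper_force: 0.0
```

Run:
```python
from h import *
s=sensors.sense(); print(s["t"],np.round(s["tcp_pos"],4),np.round(s["tool_rot"],4),np.round(s["q"],3),s["finger_gap"])
im,m=grab("w3")
a=ortho(im,m,(.64,.0),.08,.03,400); cv2.imwrite("pics/o3.png",np.hstack([a,cv2.copyMakeBorder(cv2.resize(im[:,:,::-1],(400,300)),0,100,0,0,cv2.BORDER_CONSTANT)]))
```

```text
5.2 [ 0.6648 -0.0247  0.1109] [ 5.939e-01  8.045e-01 -2.000e-04 -1.000e-04] [-0.205  0.722  1.421 -0.     0.999 -0.503] 0.6001355569120588
```

View pics/o3.png

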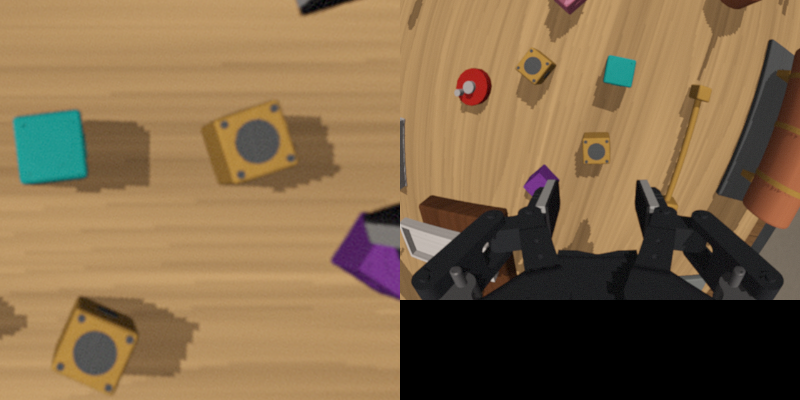

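Request:
move_arm([
  {"dx":-0.05,"dy":0.08,"dz":-0.7,"rx":0,"ry":0,"rz":0.08},
  {"dx":0,"dy":0,"dz":-0.7,"rx":0,"ry":0,"rz":0},
  {"dx":0,"dy":0,"dz":-0.7,"rx":0,"ry":0,"rz":0},
  {"dx":0,"dy":0,"dz":-0.7,"rx":0,"ry":0,"rz":0},
  {"dx":0,"dy":0,"dz":-0.7,"rx":0,"ry":0,"rz":0},
  {"dx":0,"dy":0,"dz":-0.4,"rx":0,"ry":0,"rz":0},
  {"dx":0,"dy":0,"dz":-0.3,"rx":0,"ry":0,"rz":0},
  {"dx":0,"dy":0,"dz":0,"rx":0,"ry":0,"rz":0},
  {"dx":0,"dy":0,"dz":0,"rx":0,"ry":0,"rz":0},
  {"dx":0,"dy":0,"dz":0,"rx":0,"ry":0,"rz":0},
])

```text
t: 6.5
tcp_pos: [0.664, -0.0227, 0.007]
tool_rot: [0.576, 0.817, 0.0, 0.001]
force: [0.8, -0.7, 0.2]
finger_gap: 0.598
gripper_force: 0.0
```

Request:
move_arm([
  {"dx":0,"dy":0,"dz":0,"rx":0,"ry":0,"rz":0},
  {"dx":0,"dy":0,"dz":0,"rx":0,"ry":0,"rz":0},
  {"dx":0,"dy":0,"dz":0,"rx":0,"ry":0,"rz":0},
  {"dx":0,"dy":0,"dz":0,"rx":0,"ry":0,"rz":0},
  {"dx":0,"dy":0,"dz":0,"rx":0,"ry":0,"rz":0},
  {"dx":0,"dy":0,"dz":0,"rx":0,"ry":0,"rz":0},
  {"dx":0,"dy":0,"dz":0,"rx":0,"ry":0,"rz":0},
  {"dx":0,"dy":0,"dz":0,"rx":0,"ry":0,"rz":0},
  {"dx":0,"dy":0,"dz":0,"rx":0,"ry":0,"rz":0},
  {"dx":0,"dy":0,"dz":0,"rx":0,"ry":0,"rz":0},
], claw=0, newtons=60)

```text
t: 7.75
tcp_pos: [0.664, -0.0227, 0.007]
tool_rot: [0.576, 0.817, 0.0, 0.001]
force: [-0.6, -0.1, 5.4]
finger_gap: 0.313
gripper_force: 60.9
```

Request:
move_arm([
  {"dx":0,"dy":0,"dz":0.4,"rx":0,"ry":0,"rz":0},
  {"dx":0,"dy":0,"dz":0.9,"rx":0,"ry":0,"rz":0},
  {"dx":0,"dy":0,"dz":0.9,"rx":0,"ry":0,"rz":0},
  {"dx":0,"dy":0,"dz":0.9,"rx":0,"ry":0,"rz":0},
  {"dx":0,"dy":0,"dz":0.9,"rx":0,"ry":0,"rz":0},
  {"dx":0,"dy":0,"dz":0.8,"rx":0,"ry":0,"rz":0},
  {"dx":-0.456,"dy":-0.62,"dz":0,"rx":0,"ry":0,"rz":0},
  {"dx":-0.456,"dy":-0.62,"dz":0,"rx":0,"ry":0,"rz":0},
  {"dx":-0.456,"dy":-0.62,"dz":0,"rx":0,"ry":0,"rz":0},
  {"dx":-0.456,"dy":-0.62,"dz":0,"rx":0,"ry":0,"rz":-0.23},
])

```text
t: 9.0
tcp_pos: [0.6161, -0.0861, 0.1253]
tool_rot: [0.626, 0.78, -0.0, -0.001]
force: [0.7, -0.5, -0.8]
finger_gap: 0.315
gripper_force: 60.2
```

Request:
move_arm([
  {"dx":-0.456,"dy":-0.62,"dz":0,"rx":0,"ry":0,"rz":0},
  {"dx":-0.456,"dy":-0.62,"dz":0,"rx":0,"ry":0,"rz":0},
  {"dx":-0.456,"dy":-0.62,"dz":0,"rx":0,"ry":0,"rz":0},
  {"dx":-0.456,"dy":-0.62,"dz":0,"rx":0,"ry":0,"rz":0},
  {"dx":-0.456,"dy":-0.62,"dz":0,"rx":0,"ry":0,"rz":0},
  {"dx":-0.456,"dy":-0.62,"dz":0,"rx":0,"ry":0,"rz":0},
  {"dx":0,"dy":0,"dz":0,"rx":0,"ry":0,"rz":0},
  {"dx":0,"dy":0,"dz":0,"rx":0,"ry":0,"rz":0},
  {"dx":0,"dy":0,"dz":0,"rx":0,"ry":0,"rz":0},
  {"dx":0,"dy":0,"dz":0,"rx":0,"ry":0,"rz":0},
])

```text
t: 10.25
tcp_pos: [0.5498, -0.1771, 0.1263]
tool_rot: [0.624, 0.782, 0.0, 0.0]
force: [0.6, 0.1, -0.7]
finger_gap: 0.311
gripper_force: 60.2
```

Run:
```python
from h import *
s=sensors.sense(); print(s["t"],np.round(s["tcp_pos"],4),np.round(s["tool_rot"],4),np.round(s["q"],3),s["finger_gap"])
im,m=grab("w4")
a=ortho(im,m,(.52,-.185),.1,.084,400); cv2.imwrite("pics/o4.png",np.hstack([a,cv2.copyMakeBorder(cv2.resize(im[:,:,::-1],(400,300)),0,100,0,0,cv2.BORDER_CONSTANT)]))
```

```text
10.25 [ 0.5498 -0.1771  0.1263] [6.238e-01 7.816e-01 1.000e-04 0.000e+00] [-0.505  0.604  1.647  0.     0.89  -0.729] 0.3106438859538381
```

View pics/o4.png

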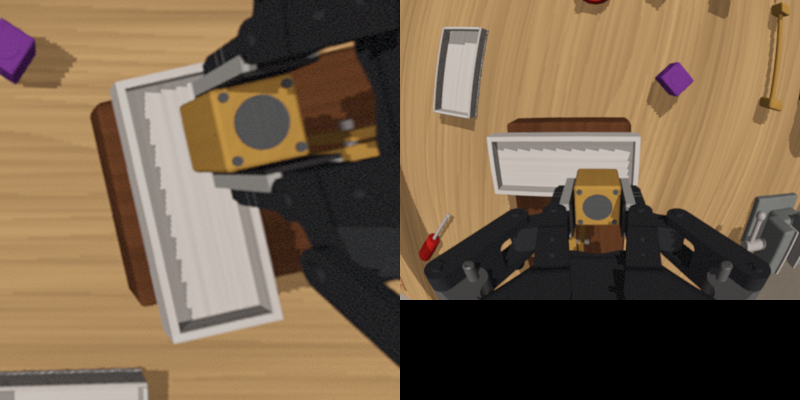

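Request:
move_arm([
  {"dx":-0.15,"dy":-0.04,"dz":-0.5,"rx":0,"ry":0,"rz":0},
  {"dx":0,"dy":0,"dz":-0.5,"rx":0,"ry":0,"rz":0},
  {"dx":0,"dy":0,"dz":-0.4,"rx":0,"ry":0,"rz":0},
  {"dx":0,"dy":0,"dz":-0.2,"rx":0,"ry":0,"rz":0},
  {"dx":0,"dy":0,"dz":-0.15,"rx":0,"ry":0,"rz":0},
  {"dx":0,"dy":0,"dz":-0.1,"rx":0,"ry":0,"rz":0},
  {"dx":0,"dy":0,"dz":-0.04,"rx":0,"ry":0,"rz":0},
  {"dx":0,"dy":0,"dz":0,"rx":0,"ry":0,"rz":0},
  {"dx":0,"dy":0,"dz":0,"rx":0,"ry":0,"rz":0},
  {"dx":0,"dy":0,"dz":0,"rx":0,"ry":0,"rz":0},
])

```text
t: 11.55
tcp_pos: [0.5459, -0.1787, 0.0792]
tool_rot: [0.624, 0.781, 0.0, 0.0]
force: [0.2, 0.1, -0.5]
finger_gap: 0.314
gripper_force: 64.7
```

Request:
move_arm([
  {"dx":0,"dy":0,"dz":0,"rx":0,"ry":0,"rz":0},
  {"dx":0,"dy":0,"dz":0,"rx":0,"ry":0,"rz":0},
  {"dx":0,"dy":0,"dz":0,"rx":0,"ry":0,"rz":0},
  {"dx":0,"dy":0,"dz":0,"rx":0,"ry":0,"rz":0},
  {"dx":0,"dy":0,"dz":0.1,"rx":0,"ry":0,"rz":0},
  {"dx":0,"dy":0,"dz":0.3,"rx":0,"ry":0,"rz":0},
  {"dx":0,"dy":0,"dz":0.5,"rx":0,"ry":0,"rz":0},
  {"dx":0,"dy":0,"dz":0.5,"rx":0,"ry":0,"rz":0},
  {"dx":0,"dy":0,"dz":0.5,"rx":0,"ry":0,"rz":0},
  {"dx":0,"dy":0,"dz":0.5,"rx":0,"ry":0,"rz":0},
], claw=41)

```text
t: 12.8
tcp_pos: [0.5459, -0.1786, 0.1402]
tool_rot: [0.624, 0.781, 0.0, 0.0]
force: [0.8, 0.6, 0.4]
finger_gap: 0.41
gripper_force: 0.0
```

Request:
move_arm([
  {"dx":0.132,"dy":0.882,"dz":-0.16,"rx":0,"ry":0,"rz":-0.17},
  {"dx":0.132,"dy":0.882,"dz":-0.16,"rx":0,"ry":0,"rz":-0.17},
  {"dx":0.132,"dy":0.882,"dz":-0.16,"rx":0,"ry":0,"rz":-0.17},
  {"dx":0.132,"dy":0.882,"dz":-0.16,"rx":0,"ry":0,"rz":-0.17},
  {"dx":0.132,"dy":0.882,"dz":-0.16,"rx":0,"ry":0,"rz":-0.17},
  {"dx":0.132,"dy":0.882,"dz":-0.16,"rx":0,"ry":0,"rz":-0.17},
  {"dx":0.132,"dy":0.882,"dz":-0.16,"rx":0,"ry":0,"rz":-0.17},
  {"dx":0.132,"dy":0.882,"dz":-0.16,"rx":0,"ry":0,"rz":0},
  {"dx":0.132,"dy":0.882,"dz":-0.16,"rx":0,"ry":0,"rz":0},
  {"dx":0.132,"dy":0.882,"dz":-0.16,"rx":0,"ry":0,"rz":0},
], claw=60)

```text
t: 14.05
tcp_pos: [0.579, 0.0426, 0.0995]
tool_rot: [0.834, 0.552, 0.0, 0.0]
force: [-0.7, 0.7, -0.2]
finger_gap: 0.599
gripper_force: 0.0
```

```bash
cat >> h.py <<'E'
def ports(a,c,half):
    """dark grey round ports in an ortho BGR picture -> world x,y and area in mm2"""
    s=2*half/a.shape[0]; h=cv2.cvtColor(a,cv2.COLOR_BGR2HSV); k=((h[...,1]<60)&(h[...,2]>40)&(h[...,2]<125)).astype(np.uint8)
    n,_,st,ce=cv2.connectedComponentsWithStats(k); out=[]
    for i in range(1,n):
        A=st[i,4]*s*s*1e6; w,hh=st[i,2:4]*s*1e3
        if 40<A<260 and .6<w/hh<1.6: out.append((round(c[0]+half-ce[i,1]*s,4),round(c[1]+half-ce[i,0]*s,4),round(A)))
    return out
E
python3 - <<'E'
from h import *
s=sensors.sense(); print(s["t"],np.round(s["tcp_pos"],4),np.round(s["tool_rot"],4))
im,m=grab("w5")
a=ortho(im,m,(.58,.04),.08,.03,400); cv2.imwrite("pics/o5.png",a); print(ports(a,(.58,.04),.08))
o=cv2.imread("pics/o3.png")[:400,:400]; print(ports(o,(.64,0),.08))
E
```

```text
14.05 [0.579  0.0426 0.0995] [8.336e-01 5.524e-01 1.000e-04 1.000e-04]
[(np.float64(0.5789), np.float64(0.0421), 218)]
[(np.float64(0.6636), np.float64(-0.0228), 217), (np.float64(0.6267), np.float64(-0.0733), 111), (np.float64(0.5789), np.float64(0.0422), 221)]
```

Request:
move_arm([
  {"dx":0,"dy":-0.02,"dz":-0.7,"rx":0,"ry":0,"rz":0},
  {"dx":0,"dy":0,"dz":-0.7,"rx":0,"ry":0,"rz":0},
  {"dx":0,"dy":0,"dz":-0.7,"rx":0,"ry":0,"rz":0},
  {"dx":0,"dy":0,"dz":-0.7,"rx":0,"ry":0,"rz":0},
  {"dx":0,"dy":0,"dz":-0.5,"rx":0,"ry":0,"rz":0},
  {"dx":0,"dy":0,"dz":-0.3,"rx":0,"ry":0,"rz":0},
  {"dx":0,"dy":0,"dz":-0.12,"rx":0,"ry":0,"rz":0},
  {"dx":0,"dy":0,"dz":0,"rx":0,"ry":0,"rz":0},
  {"dx":0,"dy":0,"dz":0,"rx":0,"ry":0,"rz":0},
  {"dx":0,"dy":0,"dz":0,"rx":0,"ry":0,"rz":0},
])

```text
t: 15.35
tcp_pos: [0.5791, 0.0414, 0.0066]
tool_rot: [0.834, 0.552, 0.0, 0.0]
force: [0.2, 0.9, -0.1]
finger_gap: 0.601
gripper_force: 0.0
```

Request:
move_arm([
  {"dx":0,"dy":0,"dz":0,"rx":0,"ry":0,"rz":0},
  {"dx":0,"dy":0,"dz":0,"rx":0,"ry":0,"rz":0},
  {"dx":0,"dy":0,"dz":0,"rx":0,"ry":0,"rz":0},
  {"dx":0,"dy":0,"dz":0,"rx":0,"ry":0,"rz":0},
  {"dx":0,"dy":0,"dz":0,"rx":0,"ry":0,"rz":0},
  {"dx":0,"dy":0,"dz":0,"rx":0,"ry":0,"rz":0},
  {"dx":0,"dy":0,"dz":0,"rx":0,"ry":0,"rz":0},
  {"dx":0,"dy":0,"dz":0,"rx":0,"ry":0,"rz":0},
  {"dx":0,"dy":0,"dz":0,"rx":0,"ry":0,"rz":0},
  {"dx":0,"dy":0,"dz":0,"rx":0,"ry":0,"rz":0},
], claw=0, newtons=60)

```text
t: 16.6
tcp_pos: [0.5791, 0.0414, 0.0065]
tool_rot: [0.834, 0.552, 0.0, 0.0]
force: [0.4, -0.5, 5.8]
finger_gap: 0.32
gripper_force: 60.1
```

Request:
move_arm([
  {"dx":0,"dy":0,"dz":0.4,"rx":0,"ry":0,"rz":0},
  {"dx":0,"dy":0,"dz":0.9,"rx":0,"ry":0,"rz":0},
  {"dx":0,"dy":0,"dz":0.9,"rx":0,"ry":0,"rz":0},
  {"dx":0,"dy":0,"dz":0.9,"rx":0,"ry":0,"rz":0},
  {"dx":0,"dy":0,"dz":0.9,"rx":0,"ry":0,"rz":0},
  {"dx":0,"dy":0,"dz":0.9,"rx":0,"ry":0,"rz":0.17},
  {"dx":0,"dy":0,"dz":0,"rx":0,"ry":0,"rz":0.17},
  {"dx":0,"dy":0,"dz":0,"rx":0,"ry":0,"rz":0.17},
  {"dx":0,"dy":0,"dz":0,"rx":0,"ry":0,"rz":0.17},
  {"dx":0,"dy":0,"dz":0,"rx":0,"ry":0,"rz":0.17},
])

```text
t: 17.85
tcp_pos: [0.5781, 0.0415, 0.1285]
tool_rot: [0.69, 0.724, -0.0, -0.0]
force: [-0.5, 0.3, -1.4]
finger_gap: 0.311
gripper_force: 59.4
```

Request:
move_arm([
  {"dx":-0.342,"dy":-0.926,"dz":0,"rx":0,"ry":0,"rz":0.17},
  {"dx":-0.342,"dy":-0.926,"dz":0,"rx":0,"ry":0,"rz":0.17},
  {"dx":-0.342,"dy":-0.926,"dz":0,"rx":0,"ry":0,"rz":0},
  {"dx":-0.342,"dy":-0.926,"dz":0,"rx":0,"ry":0,"rz":0},
  {"dx":-0.342,"dy":-0.926,"dz":0,"rx":0,"ry":0,"rz":0},
  {"dx":-0.342,"dy":-0.926,"dz":0,"rx":0,"ry":0,"rz":0},
  {"dx":-0.342,"dy":-0.926,"dz":0,"rx":0,"ry":0,"rz":0},
  {"dx":-0.342,"dy":-0.926,"dz":0,"rx":0,"ry":0,"rz":0},
  {"dx":-0.342,"dy":-0.926,"dz":0,"rx":0,"ry":0,"rz":0},
  {"dx":-0.342,"dy":-0.926,"dz":0,"rx":0,"ry":0,"rz":0},
])

```text
t: 19.1
tcp_pos: [0.4925, -0.1906, 0.1285]
tool_rot: [0.624, 0.781, -0.0, -0.0]
force: [0.4, -0.4, -0.6]
finger_gap: 0.318
gripper_force: 59.4
```

Run:
```python
from h import *
s=sensors.sense(); print(s["t"],np.round(s["tcp_pos"],4),np.round(s["tool_rot"],4),s["finger_gap"])
im,m=grab("w6")
a=ortho(im,m,(.52,-.185),.1,.102,400); print(ports(a,(.52,-.185),.1)); cv2.imwrite("pics/o6.png",np.hstack([a,cv2.copyMakeBorder(cv2.resize(im[:,:,::-1],(400,300)),0,100,0,0,cv2.BORDER_CONSTANT)]))
```

```text
19.1 [ 0.4925 -0.1906  0.1285] [ 6.242e-01  7.813e-01 -0.000e+00 -4.000e-04] 0.31807646043615767
[(np.float64(0.5463), np.float64(-0.1785), 226), (np.float64(0.5288), np.float64(-0.2004), 196)]
```

View pics/o6.png

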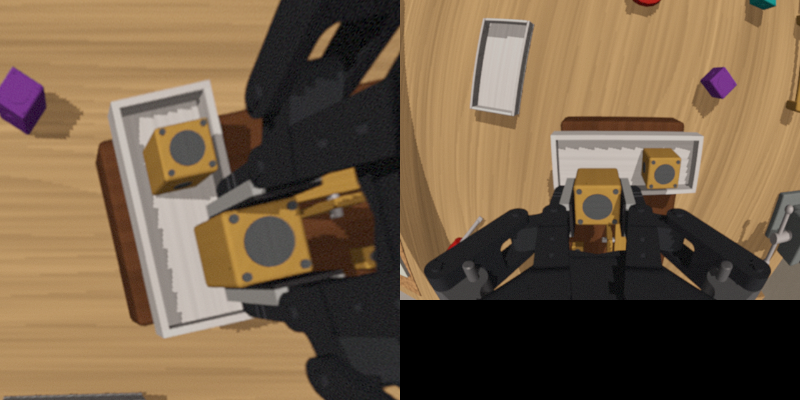

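B stands well in the pan, and A hangs over the free half with clearance. I lower it.

Request:
move_arm([
  {"dx":0,"dy":0,"dz":-0.5,"rx":0,"ry":0,"rz":0},
  {"dx":0,"dy":0,"dz":-0.5,"rx":0,"ry":0,"rz":0},
  {"dx":0,"dy":0,"dz":-0.4,"rx":0,"ry":0,"rz":0},
  {"dx":0,"dy":0,"dz":-0.3,"rx":0,"ry":0,"rz":0},
  {"dx":0,"dy":0,"dz":-0.15,"rx":0,"ry":0,"rz":0},
  {"dx":0,"dy":0,"dz":-0.1,"rx":0,"ry":0,"rz":0},
  {"dx":0,"dy":0,"dz":-0.04,"rx":0,"ry":0,"rz":0},
  {"dx":0,"dy":0,"dz":0,"rx":0,"ry":0,"rz":0},
  {"dx":0,"dy":0,"dz":0,"rx":0,"ry":0,"rz":0},
  {"dx":0,"dy":0,"dz":0,"rx":0,"ry":0,"rz":0},
])

```text
t: 20.4
tcp_pos: [0.4933, -0.1902, 0.079]
tool_rot: [0.624, 0.781, 0.0, 0.0]
force: [0.1, 0.1, -1.0]
finger_gap: 0.313
gripper_force: 59.4
```

Request:
move_arm([
  {"dx":0,"dy":0,"dz":0,"rx":0,"ry":0,"rz":0},
  {"dx":0,"dy":0,"dz":0,"rx":0,"ry":0,"rz":0},
  {"dx":0,"dy":0,"dz":0,"rx":0,"ry":0,"rz":0},
  {"dx":0,"dy":0,"dz":0,"rx":0,"ry":0,"rz":0},
  {"dx":0,"dy":0,"dz":0.1,"rx":0,"ry":0,"rz":0},
  {"dx":0,"dy":0,"dz":0.3,"rx":0,"ry":0,"rz":0},
  {"dx":0,"dy":0,"dz":0.6,"rx":0,"ry":0,"rz":0},
  {"dx":0,"dy":0,"dz":0.8,"rx":0,"ry":0,"rz":0},
  {"dx":0,"dy":0,"dz":0.8,"rx":0,"ry":0,"rz":0},
  {"dx":0,"dy":0,"dz":0.8,"rx":0,"ry":0,"rz":0},
], claw=41)

```text
t: 21.65
tcp_pos: [0.4934, -0.1902, 0.1656]
tool_rot: [0.624, 0.781, 0.0, 0.001]
force: [-0.6, 0.2, 0.6]
finger_gap: 0.41
gripper_force: 0.0
```

Request:
move_arm([
  {"dx":-0.01,"dy":-0.41,"dz":0,"rx":0,"ry":0,"rz":-0.3},
  {"dx":-0.01,"dy":-0.41,"dz":0,"rx":0,"ry":0,"rz":-0.3},
  {"dx":-0.01,"dy":-0.41,"dz":0,"rx":0,"ry":0,"rz":-0.3},
  {"dx":-0.01,"dy":-0.41,"dz":0,"rx":0,"ry":0,"rz":-0.3},
  {"dx":-0.01,"dy":-0.41,"dz":0,"rx":0,"ry":0,"rz":-0.3},
  {"dx":-0.01,"dy":-0.41,"dz":0,"rx":0,"ry":0,"rz":-0.3},
  {"dx":-0.01,"dy":-0.41,"dz":0,"rx":0,"ry":0,"rz":-0.3},
  {"dx":-0.01,"dy":-0.41,"dz":0,"rx":0,"ry":0,"rz":-0.3},
  {"dx":-0.01,"dy":-0.41,"dz":0,"rx":0,"ry":0,"rz":-0.3},
  {"dx":-0.01,"dy":-0.41,"dz":0,"rx":0,"ry":0,"rz":-0.3},
], claw=45)

```text
t: 22.9
tcp_pos: [0.4909, -0.293, 0.1651]
tool_rot: [0.994, 0.109, 0.0, 0.0]
force: [0.5, -0.7, 0.3]
finger_gap: 0.451
gripper_force: 0.0
```

Request:
move_arm([
  {"dx":0,"dy":0,"dz":0,"rx":0,"ry":0,"rz":0},
  {"dx":0,"dy":0,"dz":-0.4,"rx":0,"ry":0,"rz":0},
  {"dx":0,"dy":0,"dz":-0.5,"rx":0,"ry":0,"rz":0},
  {"dx":0,"dy":0,"dz":0,"rx":0,"ry":0,"rz":0},
  {"dx":0,"dy":0,"dz":0,"rx":0,"ry":0,"rz":0},
  {"dx":0,"dy":0,"dz":0,"rx":0,"ry":0,"rz":0},
  {"dx":0,"dy":0,"dz":0,"rx":0,"ry":0,"rz":0},
  {"dx":0,"dy":0,"dz":0,"rx":0,"ry":0,"rz":0},
  {"dx":0,"dy":0,"dz":0,"rx":0,"ry":0,"rz":0},
  {"dx":0,"dy":0,"dz":0,"rx":0,"ry":0,"rz":0},
])

```text
t: 24.15
tcp_pos: [0.4908, -0.2926, 0.1414]
tool_rot: [0.994, 0.111, 0.0, 0.0]
force: [-0.9, -0.1, 0.2]
finger_gap: 0.447
gripper_force: 0.0
```

Run:
```python
from h import *
s=sensors.sense(); print(s["t"],np.round(s["tcp_pos"],4),np.round(s["tool_rot"],4),s["finger_gap"])
im,m=grab("w7"); t=s["tcp_pos"]
k=ww2p([[.4908,-.2930,.102],[t[0],t[1],t[2]]],m); print(k)
cv2.imwrite("pics/o7.png",cv2.resize(im[120:480,120:520,::-1],(800,720))[:600])
```

```text
24.15 [ 0.4908 -0.2926  0.1414] [0.9938 0.1111 0.     0.    ] 0.4468880018297118
[[316.10457851 270.92550343]
 [315.32059907 305.06080781]]
```

View pics/o7.png

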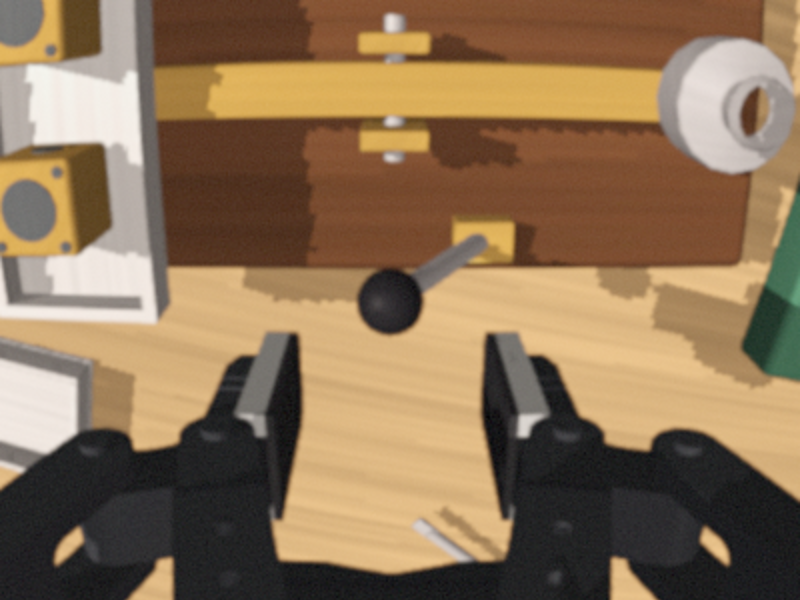

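The knob is at the predicted pixel (315,270), centred between the fingers. Now I lower and swing.

Request:
move_arm([
  {"dx":0,"dy":0,"dz":-0.6,"rx":0,"ry":0,"rz":0},
  {"dx":0,"dy":0,"dz":-0.6,"rx":0,"ry":0,"rz":0},
  {"dx":0,"dy":0,"dz":-0.6,"rx":0,"ry":0,"rz":0},
  {"dx":0,"dy":0,"dz":-0.6,"rx":0,"ry":0,"rz":0},
  {"dx":0,"dy":0,"dz":0,"rx":0,"ry":0,"rz":0},
  {"dx":0.04,"dy":-0.2,"dz":0,"rx":0,"ry":0,"rz":0},
  {"dx":0.06,"dy":-0.25,"dz":0,"rx":0,"ry":0,"rz":0},
  {"dx":0.06,"dy":-0.25,"dz":0,"rx":0,"ry":0,"rz":0},
  {"dx":0.06,"dy":-0.25,"dz":0,"rx":0,"ry":0,"rz":0},
  {"dx":0.06,"dy":-0.25,"dz":0,"rx":0,"ry":0,"rz":0},
])

```text
t: 25.45
tcp_pos: [0.4968, -0.3206, 0.0819]
tool_rot: [0.994, 0.111, -0.001, -0.002]
force: [-1.5, 5.3, 3.4]
finger_gap: 0.449
gripper_force: 2.7
```

Request:
move_arm([
  {"dx":0.06,"dy":-0.25,"dz":0,"rx":0,"ry":0,"rz":0},
  {"dx":0.06,"dy":-0.25,"dz":0,"rx":0,"ry":0,"rz":0},
  {"dx":0.06,"dy":-0.25,"dz":0,"rx":0,"ry":0,"rz":0},
  {"dx":0.06,"dy":-0.25,"dz":0,"rx":0,"ry":0,"rz":0},
  {"dx":0.06,"dy":-0.25,"dz":0,"rx":0,"ry":0,"rz":0},
  {"dx":0.06,"dy":-0.25,"dz":0,"rx":0,"ry":0,"rz":0},
  {"dx":0.04,"dy":-0.2,"dz":0,"rx":0,"ry":0,"rz":0},
  {"dx":0.02,"dy":-0.1,"dz":0,"rx":0,"ry":0,"rz":0},
  {"dx":0,"dy":0,"dz":0,"rx":0,"ry":0,"rz":0},
  {"dx":0,"dy":0,"dz":0,"rx":0,"ry":0,"rz":0},
])

```text
t: 26.7
tcp_pos: [0.5054, -0.3594, 0.0794]
tool_rot: [0.994, 0.11, -0.003, -0.009]
force: [-0.4, 17.6, 4.4]
finger_gap: 0.446
gripper_force: 8.7
```

Run:
```python
from h import *
s=sensors.sense(); print(s["t"],np.round(s["tcp_pos"],4),np.round(s["force"],2),s["finger_gap"])
im,m=grab("w8")
C=np.array([.5418,-.2816]);th=.225;R=np.array([[np.cos(th),-np.sin(th)],[np.sin(th),np.cos(th)]])
for L in(.7,.85,1.0):
    a=.5-L; p=C+R@np.array([-.052,-.030+.065*np.sin(a)]); print(L,ww2p([[p[0],p[1],.045+.065*np.cos(a)]],m))
# dark ball centroid
h=im.max(2); x0=200; k=np.zeros_like(h)
sub=(h[215:330,230:400]<45).astype(np.uint8); n,_,st,ce=cv2.connectedComponentsWithStats(sub)
print([(st[i].tolist(),(ce[i]+[230,215]).round(1).tolist()) for i in range(1,n) if st[i,4]>60])
```

```text
26.7 [ 0.5054 -0.3594  0.0794] [-0.35 17.56  4.42] 0.4457512368504954
0.7 [[245.37995288 338.74605327]]
0.85 [[271.74533054 335.7990894 ]]
1.0 [[296.59887451 330.65908916]]
[([24, 72, 16, 43, 418], [263.4, 313.0]), ([133, 72, 15, 40, 182], [369.4, 308.2]), ([156, 84, 14, 31, 208], [394.2, 312.1]), ([47, 95, 43, 20, 672], [297.6, 321.0]), ([132, 97, 11, 18, 103], [365.2, 322.8]), ([0, 101, 9, 14, 93], [233.2, 322.3])]
```

Request:
move_arm([
  {"dx":0,"dy":0,"dz":0,"rx":0,"ry":0,"rz":0},
  {"dx":0,"dy":0,"dz":0,"rx":0,"ry":0,"rz":0},
  {"dx":0,"dy":0,"dz":0,"rx":0,"ry":0,"rz":0},
  {"dx":0,"dy":0,"dz":0,"rx":0,"ry":0,"rz":0},
  {"dx":0,"dy":0,"dz":0,"rx":0,"ry":0,"rz":0},
  {"dx":0,"dy":0,"dz":0,"rx":0,"ry":0,"rz":0},
  {"dx":0,"dy":0,"dz":0,"rx":0,"ry":0,"rz":0},
  {"dx":0,"dy":0,"dz":0,"rx":0,"ry":0,"rz":0},
  {"dx":0,"dy":0,"dz":0,"rx":0,"ry":0,"rz":0},
  {"dx":0,"dy":0,"dz":0,"rx":0,"ry":0,"rz":0},
])

```text
t: 28.0
tcp_pos: [0.5054, -0.3594, 0.0794]
tool_rot: [0.994, 0.11, -0.003, -0.009]
force: [-1.8, 17.6, 5.2]
finger_gap: 0.451
gripper_force: 8.6
```

Run:
```python
from h import *
im=cams.snapshot("side")[:,:,::-1].copy(); cv2.imwrite("pics/side1.png",im); o=cv2.imread("pics/side0.png")
p=w2p("side",[[.578,-.143,.084],[.447,-.172,.084],[.578,-.143,.076],[.447,-.172,.076]]); print(p.round(1))
f=lambda x:cv2.resize(x[180:270,270:360],(390,390),interpolation=cv2.INTER_CUBIC)
cv2.imwrite("pics/s1.png",np.hstack([f(o),f(im)]))
for nm,x in(("0",o),("1",im)):
    for c in(300,315,330): print(nm,c,x[222:250,c].min(1).tolist())
```

```text
[[292.7 233.3]
 [349.9 228.7]
 [292.7 236.2]
 [349.7 231.6]]
0 300 [146, 148, 151, 160, 165, 163, 164, 162, 161, 164, 162, 148, 146, 148, 150, 156, 133, 0, 0, 23, 35, 25, 26, 32, 27, 31, 32, 27]
0 315 [148, 154, 164, 166, 162, 164, 164, 164, 165, 158, 144, 147, 149, 148, 142, 104, 0, 7, 9, 24, 16, 30, 33, 27, 17, 23, 14, 22]
0 330 [152, 165, 156, 161, 158, 162, 164, 162, 151, 144, 146, 147, 152, 139, 65, 0, 24, 23, 29, 32, 33, 25, 26, 19, 24, 31, 23, 23]
1 300 [134, 164, 139, 138, 143, 161, 173, 171, 175, 169, 175, 181, 179, 182, 175, 157, 142, 146, 150, 145, 94, 0, 6, 32, 40, 27, 23, 26]
1 315 [163, 146, 152, 160, 181, 171, 138, 143, 161, 183, 183, 183, 186, 172, 145, 145, 150, 155, 135, 67, 1, 20, 32, 25, 16, 37, 27, 32]
1 330 [54, 67, 44, 51, 39, 30, 44, 39, 40, 45, 53, 149, 174, 142, 142, 147, 150, 132, 25, 4, 32, 32, 9, 30, 31, 34, 29, 17]
```

View pics/s1.png

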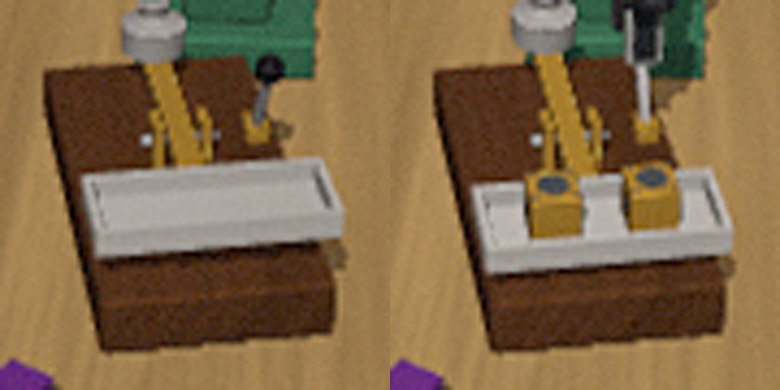

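The pan has sunk about 4 px in the side view (rim bottom row 238 → 242), with both blocks in it. I swing the lever back.

Request:
move_arm([
  {"dx":-0.05,"dy":0.24,"dz":0,"rx":0,"ry":0,"rz":0},
  {"dx":-0.05,"dy":0.24,"dz":0,"rx":0,"ry":0,"rz":0},
  {"dx":-0.05,"dy":0.24,"dz":0,"rx":0,"ry":0,"rz":0},
  {"dx":-0.05,"dy":0.24,"dz":0,"rx":0,"ry":0,"rz":0},
  {"dx":-0.05,"dy":0.24,"dz":0,"rx":0,"ry":0,"rz":0},
  {"dx":-0.06,"dy":0.24,"dz":0,"rx":0,"ry":0,"rz":0},
  {"dx":-0.06,"dy":0.24,"dz":0,"rx":0,"ry":0,"rz":0},
  {"dx":-0.06,"dy":0.24,"dz":0,"rx":0,"ry":0,"rz":0},
  {"dx":-0.06,"dy":0.24,"dz":0,"rx":0,"ry":0,"rz":0},
  {"dx":-0.06,"dy":0.24,"dz":0,"rx":0,"ry":0,"rz":0},
])

```text
t: 29.3
tcp_pos: [0.4973, -0.3114, 0.0833]
tool_rot: [0.994, 0.111, 0.003, 0.005]
force: [0.9, -4.2, 3.1]
finger_gap: 0.455
gripper_force: 2.4
```

Request:
move_arm([
  {"dx":-0.05,"dy":0.24,"dz":0,"rx":0,"ry":0,"rz":0},
  {"dx":-0.05,"dy":0.24,"dz":0,"rx":0,"ry":0,"rz":0},
  {"dx":-0.05,"dy":0.24,"dz":0,"rx":0,"ry":0,"rz":0},
  {"dx":-0.05,"dy":0.24,"dz":0,"rx":0,"ry":0,"rz":0},
  {"dx":-0.05,"dy":0.2,"dz":0,"rx":0,"ry":0,"rz":0},
  {"dx":0,"dy":0,"dz":0,"rx":0,"ry":0,"rz":0},
  {"dx":0,"dy":0,"dz":0,"rx":0,"ry":0,"rz":0},
  {"dx":0,"dy":0,"dz":0,"rx":0,"ry":0,"rz":0},
  {"dx":0,"dy":0,"dz":0,"rx":0,"ry":0,"rz":0},
  {"dx":0,"dy":0,"dz":0,"rx":0,"ry":0,"rz":0},
])

```text
t: 30.55
tcp_pos: [0.4911, -0.2841, 0.0826]
tool_rot: [0.994, 0.112, 0.003, 0.006]
force: [0.6, -13.7, 1.8]
finger_gap: 0.45
gripper_force: 6.4
```

Run:
```python
from h import *
s=sensors.sense(); print(s["t"],np.round(s["tcp_pos"],4),np.round(s["force"],2),s["finger_gap"])
im=cams.snapshot("side")[:,:,::-1].copy(); cv2.imwrite("pics/side2.png",im)
for c in(300,315,330): print(c,im[222:250,c].min(1).tolist())
```

```text
30.55 [ 0.4911 -0.2841  0.0826] [  0.59 -13.67   1.75] 0.4504444406908585
300 [148, 149, 151, 162, 167, 165, 165, 173, 175, 173, 169, 159, 154, 149, 157, 162, 138, 31, 0, 16, 27, 25, 26, 20, 34, 30, 29, 37]
315 [161, 169, 164, 139, 135, 157, 182, 174, 175, 164, 150, 149, 153, 154, 163, 126, 0, 17, 22, 32, 26, 6, 26, 32, 30, 27, 36, 26]
330 [37, 38, 40, 47, 38, 42, 33, 137, 173, 150, 155, 151, 156, 136, 68, 3, 0, 12, 35, 33, 18, 24, 18, 13, 31, 33, 26, 7]
```

Request:
move_arm([
  {"dx":0.05,"dy":-0.25,"dz":0,"rx":0,"ry":0,"rz":0},
  {"dx":0.05,"dy":-0.23,"dz":0,"rx":0,"ry":0,"rz":0},
  {"dx":0,"dy":0,"dz":0.3,"rx":0,"ry":0,"rz":0},
  {"dx":0,"dy":0,"dz":0.8,"rx":0,"ry":0,"rz":0},
  {"dx":0,"dy":0,"dz":0.8,"rx":0,"ry":0,"rz":0},
  {"dx":0,"dy":0,"dz":0.8,"rx":0,"ry":0,"rz":0},
  {"dx":0,"dy":0,"dz":0.8,"rx":0,"ry":0,"rz":0},
  {"dx":0,"dy":0,"dz":0,"rx":0,"ry":0,"rz":0},
  {"dx":0,"dy":0,"dz":0,"rx":0,"ry":0,"rz":0},
  {"dx":0,"dy":0,"dz":0,"rx":0,"ry":0,"rz":0},
])

```text
t: 31.85
tcp_pos: [0.49, -0.2898, 0.1676]
tool_rot: [0.994, 0.111, -0.001, -0.001]
force: [-0.6, -1.0, -0.2]
finger_gap: 0.452
gripper_force: 0.0
```

Request:
move_arm([
  {"dx":0,"dy":0.405,"dz":0,"rx":0,"ry":0,"rz":0.3},
  {"dx":0,"dy":0.405,"dz":0,"rx":0,"ry":0,"rz":0.3},
  {"dx":0,"dy":0.405,"dz":0,"rx":0,"ry":0,"rz":0.3},
  {"dx":0,"dy":0.405,"dz":0,"rx":0,"ry":0,"rz":0.3},
  {"dx":0,"dy":0.405,"dz":0,"rx":0,"ry":0,"rz":0.3},
  {"dx":0,"dy":0.405,"dz":0,"rx":0,"ry":0,"rz":0.3},
  {"dx":0,"dy":0.405,"dz":0,"rx":0,"ry":0,"rz":0.3},
  {"dx":0,"dy":0.405,"dz":0,"rx":0,"ry":0,"rz":0.3},
  {"dx":0,"dy":0.405,"dz":0,"rx":0,"ry":0,"rz":0.3},
  {"dx":0,"dy":0.405,"dz":0,"rx":0,"ry":0,"rz":0.3},
], claw=41)

```text
t: 33.1
tcp_pos: [0.4902, -0.1887, 0.168]
tool_rot: [0.622, 0.783, -0.0, -0.001]
force: [-0.5, -0.3, -0.4]
finger_gap: 0.413
gripper_force: 0.0
```

Run:
```python
from h import *
s=sensors.sense(); print(s["t"],np.round(s["tcp_pos"],4),np.round(s["tool_rot"],4),s["finger_gap"])
im,m=grab("w9")
a=ortho(im,m,(.52,-.185),.1,.102,400); print(ports(a,(.52,-.185),.1)); cv2.imwrite("pics/o9.png",a)
# same for the desk blocks/tin views: lid & tin later
```

```text
33.1 [ 0.4902 -0.1887  0.168 ] [ 6.222e-01  7.829e-01 -1.000e-04 -1.100e-03] 0.41271940481337865
[(np.float64(0.5462), np.float64(-0.1784), 218), (np.float64(0.5395), np.float64(-0.2208), 213), (np.float64(0.4936), np.float64(-0.1895), 219)]
```

Request:
move_arm([
  {"dx":0.14,"dy":-0.03,"dz":-0.5,"rx":0,"ry":0,"rz":0},
  {"dx":0,"dy":0,"dz":-0.5,"rx":0,"ry":0,"rz":0},
  {"dx":0,"dy":0,"dz":-0.6,"rx":0,"ry":0,"rz":0},
  {"dx":0,"dy":0,"dz":-0.6,"rx":0,"ry":0,"rz":0},
  {"dx":0,"dy":0,"dz":-0.6,"rx":0,"ry":0,"rz":0},
  {"dx":0,"dy":0,"dz":-0.4,"rx":0,"ry":0,"rz":0},
  {"dx":0,"dy":0,"dz":-0.25,"rx":0,"ry":0,"rz":0},
  {"dx":0,"dy":0,"dz":-0.08,"rx":0,"ry":0,"rz":0},
  {"dx":0,"dy":0,"dz":0,"rx":0,"ry":0,"rz":0},
  {"dx":0,"dy":0,"dz":0,"rx":0,"ry":0,"rz":0},
], claw=43)

```text
t: 34.4
tcp_pos: [0.4946, -0.1903, 0.081]
tool_rot: [0.624, 0.781, 0.0, 0.001]
force: [0.3, -0.0, 0.1]
finger_gap: 0.427
gripper_force: 0.0
```

Request:
move_arm([
  {"dx":0,"dy":0,"dz":0,"rx":0,"ry":0,"rz":0},
  {"dx":0,"dy":0,"dz":0,"rx":0,"ry":0,"rz":0},
  {"dx":0,"dy":0,"dz":0,"rx":0,"ry":0,"rz":0},
  {"dx":0,"dy":0,"dz":0,"rx":0,"ry":0,"rz":0},
  {"dx":0,"dy":0,"dz":0,"rx":0,"ry":0,"rz":0},
  {"dx":0,"dy":0,"dz":0.1,"rx":0,"ry":0,"rz":0},
  {"dx":0,"dy":0,"dz":0.4,"rx":0,"ry":0,"rz":0},
  {"dx":0,"dy":0,"dz":0.7,"rx":0,"ry":0,"rz":0},
  {"dx":0,"dy":0,"dz":0.8,"rx":0,"ry":0,"rz":0},
  {"dx":0,"dy":0,"dz":0.8,"rx":0,"ry":0,"rz":0},
], claw=0, newtons=60)

```text
t: 35.65
tcp_pos: [0.494, -0.19, 0.1513]
tool_rot: [0.624, 0.781, -0.0, -0.0]
force: [0.5, 0.2, -0.4]
finger_gap: 0.319
gripper_force: 61.9
```

Request:
move_arm([
  {"dx":0.033,"dy":0.88,"dz":0.1,"rx":0,"ry":0,"rz":-0.083},
  {"dx":0.033,"dy":0.88,"dz":0.1,"rx":0,"ry":0,"rz":-0.083},
  {"dx":0.033,"dy":0.88,"dz":0,"rx":0,"ry":0,"rz":-0.083},
  {"dx":0.033,"dy":0.88,"dz":0,"rx":0,"ry":0,"rz":-0.083},
  {"dx":0.033,"dy":0.88,"dz":0,"rx":0,"ry":0,"rz":-0.083},
  {"dx":0.033,"dy":0.88,"dz":0,"rx":0,"ry":0,"rz":-0.083},
  {"dx":0.033,"dy":0.88,"dz":0,"rx":0,"ry":0,"rz":-0.083},
  {"dx":0.033,"dy":0.88,"dz":0,"rx":0,"ry":0,"rz":-0.083},
  {"dx":0.033,"dy":0.88,"dz":0,"rx":0,"ry":0,"rz":-0.083},
  {"dx":0.033,"dy":0.88,"dz":0,"rx":0,"ry":0,"rz":-0.083},
])

```text
t: 36.9
tcp_pos: [0.5023, 0.0306, 0.1558]
tool_rot: [0.778, 0.628, -0.0, -0.0]
force: [0.8, -0.0, -0.5]
finger_gap: 0.309
gripper_force: 61.8
```

Request:
move_arm([
  {"dx":0.033,"dy":0.88,"dz":0,"rx":0,"ry":0,"rz":0},
  {"dx":0.033,"dy":0.88,"dz":0,"rx":0,"ry":0,"rz":0},
  {"dx":0.033,"dy":0.88,"dz":0,"rx":0,"ry":0,"rz":0},
  {"dx":0.033,"dy":0.88,"dz":0,"rx":0,"ry":0,"rz":0},
  {"dx":0.033,"dy":0.88,"dz":0,"rx":0,"ry":0,"rz":0},
  {"dx":0.033,"dy":0.88,"dz":0,"rx":0,"ry":0,"rz":0},
  {"dx":0.033,"dy":0.88,"dz":0,"rx":0,"ry":0,"rz":0},
  {"dx":0.033,"dy":0.88,"dz":0,"rx":0,"ry":0,"rz":0},
  {"dx":0.033,"dy":0.88,"dz":0,"rx":0,"ry":0,"rz":0},
  {"dx":0.033,"dy":0.88,"dz":0,"rx":0,"ry":0,"rz":0},
])

```text
t: 38.15
tcp_pos: [0.5105, 0.2505, 0.1557]
tool_rot: [0.778, 0.628, -0.0, -0.0]
force: [-0.6, -0.4, -1.0]
finger_gap: 0.313
gripper_force: 61.8
```

Run:
```python
from h import *
s=sensors.sense(); print(s["t"],np.round(s["tcp_pos"],4),np.round(s["tool_rot"],4),s["finger_gap"])
im,m=grab("w10")
a=ortho(im,m,(.50,.28),.13,.042,400); cv2.imwrite("pics/o10.png",np.hstack([a,cv2.copyMakeBorder(cv2.resize(im[:,:,::-1],(400,300)),0,100,0,0,cv2.BORDER_CONSTANT)]))
```

```text
38.15 [0.5105 0.2505 0.1557] [ 7.779e-01  6.284e-01 -2.000e-04 -1.000e-04] 0.3132804872512804
```

View pics/o10.png

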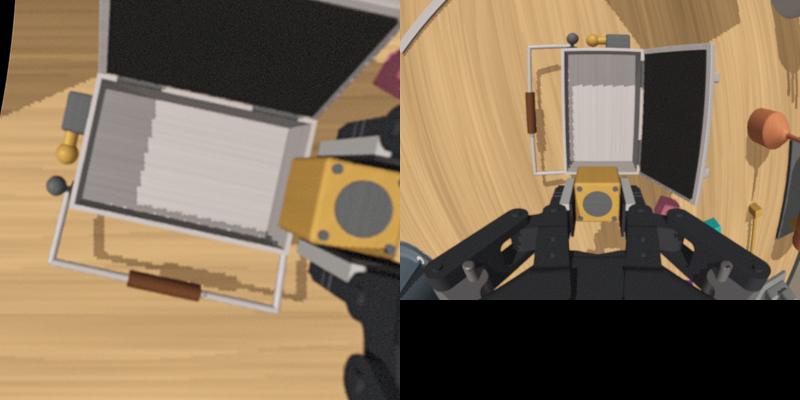

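Request:
move_arm([
  {"dx":0,"dy":0,"dz":-0.8,"rx":0,"ry":0,"rz":0},
  {"dx":0,"dy":0,"dz":-0.8,"rx":0,"ry":0,"rz":0},
  {"dx":0,"dy":0,"dz":-0.8,"rx":0,"ry":0,"rz":0},
  {"dx":0,"dy":0,"dz":-0.8,"rx":0,"ry":0,"rz":0},
  {"dx":0,"dy":0,"dz":-0.6,"rx":0,"ry":0,"rz":0},
  {"dx":0,"dy":0,"dz":-0.6,"rx":0,"ry":0,"rz":0},
  {"dx":0,"dy":0,"dz":-0.4,"rx":0,"ry":0,"rz":0},
  {"dx":0,"dy":0,"dz":0,"rx":0,"ry":0,"rz":0},
  {"dx":0,"dy":0,"dz":0,"rx":0,"ry":0,"rz":0},
  {"dx":0,"dy":0,"dz":0,"rx":0,"ry":0,"rz":0},
])

```text
t: 39.45
tcp_pos: [0.5112, 0.25, 0.0362]
tool_rot: [0.778, 0.628, 0.001, 0.0]
force: [-0.5, -0.8, -1.0]
finger_gap: 0.312
gripper_force: 61.8
```

Request:
move_arm([
  {"dx":0,"dy":0,"dz":-0.4,"rx":0,"ry":0,"rz":0},
  {"dx":0,"dy":0,"dz":-0.3,"rx":0,"ry":0,"rz":0},
  {"dx":0,"dy":0,"dz":-0.2,"rx":0,"ry":0,"rz":0},
  {"dx":0,"dy":0,"dz":-0.1,"rx":0,"ry":0,"rz":0},
  {"dx":0,"dy":0,"dz":0,"rx":0,"ry":0,"rz":0},
  {"dx":0,"dy":0,"dz":0,"rx":0,"ry":0,"rz":0},
  {"dx":0,"dy":0,"dz":0,"rx":0,"ry":0,"rz":0},
  {"dx":0,"dy":0,"dz":0,"rx":0,"ry":0,"rz":0},
  {"dx":0,"dy":0,"dz":0,"rx":0,"ry":0,"rz":0},
  {"dx":0,"dy":0,"dz":0,"rx":0,"ry":0,"rz":0},
])

```text
t: 40.7
tcp_pos: [0.5103, 0.2498, 0.0124]
tool_rot: [0.778, 0.628, -0.0, -0.0]
force: [-4.3, -0.5, 14.8]
finger_gap: 0.316
gripper_force: 63.8
```

Request:
move_arm([
  {"dx":0,"dy":0,"dz":0,"rx":0,"ry":0,"rz":0},
  {"dx":0,"dy":0,"dz":0,"rx":0,"ry":0,"rz":0},
  {"dx":0,"dy":0,"dz":0,"rx":0,"ry":0,"rz":0},
  {"dx":0,"dy":0,"dz":0,"rx":0,"ry":0,"rz":0},
  {"dx":0,"dy":0,"dz":0.2,"rx":0,"ry":0,"rz":0},
  {"dx":0,"dy":0,"dz":0.6,"rx":0,"ry":0,"rz":0},
  {"dx":0,"dy":0,"dz":0.9,"rx":0,"ry":0,"rz":0},
  {"dx":0,"dy":0,"dz":0.9,"rx":0,"ry":0,"rz":0},
  {"dx":0,"dy":0,"dz":0.9,"rx":0,"ry":0,"rz":0},
  {"dx":0,"dy":0,"dz":0.9,"rx":0,"ry":0,"rz":0},
], claw=41)

```text
t: 41.95
tcp_pos: [0.5109, 0.2499, 0.1225]
tool_rot: [0.778, 0.628, 0.001, 0.0]
force: [-0.7, -0.2, -0.7]
finger_gap: 0.404
gripper_force: 0.0
```

Request:
move_arm([
  {"dx":0,"dy":0,"dz":0.9,"rx":0,"ry":0,"rz":0},
  {"dx":0,"dy":0,"dz":0.9,"rx":0,"ry":0,"rz":0},
  {"dx":0.07,"dy":-0.857,"dz":0,"rx":0,"ry":0,"rz":0.083},
  {"dx":0.07,"dy":-0.857,"dz":0,"rx":0,"ry":0,"rz":0.083},
  {"dx":0.07,"dy":-0.857,"dz":0,"rx":0,"ry":0,"rz":0.083},
  {"dx":0.07,"dy":-0.857,"dz":0,"rx":0,"ry":0,"rz":0.083},
  {"dx":0.07,"dy":-0.857,"dz":0,"rx":0,"ry":0,"rz":0.083},
  {"dx":0.07,"dy":-0.857,"dz":0,"rx":0,"ry":0,"rz":0.083},
  {"dx":0.07,"dy":-0.857,"dz":0,"rx":0,"ry":0,"rz":0.083},
  {"dx":0.07,"dy":-0.857,"dz":0,"rx":0,"ry":0,"rz":0.083},
])

```text
t: 43.2
tcp_pos: [0.5248, 0.0778, 0.1667]
tool_rot: [0.657, 0.754, 0.0, 0.001]
force: [-0.0, 0.5, 0.8]
finger_gap: 0.409
gripper_force: 0.0
```

Request:
move_arm([
  {"dx":0.07,"dy":-0.857,"dz":0,"rx":0,"ry":0,"rz":0.083},
  {"dx":0.07,"dy":-0.857,"dz":0,"rx":0,"ry":0,"rz":0.083},
  {"dx":0.07,"dy":-0.857,"dz":0,"rx":0,"ry":0,"rz":0},
  {"dx":0.07,"dy":-0.857,"dz":0,"rx":0,"ry":0,"rz":0},
  {"dx":0.07,"dy":-0.857,"dz":0,"rx":0,"ry":0,"rz":0},
  {"dx":0.07,"dy":-0.857,"dz":0,"rx":0,"ry":0,"rz":0},
  {"dx":0.07,"dy":-0.857,"dz":0,"rx":0,"ry":0,"rz":0},
  {"dx":0.07,"dy":-0.857,"dz":0,"rx":0,"ry":0,"rz":0},
  {"dx":0.07,"dy":-0.857,"dz":0,"rx":0,"ry":0,"rz":0},
  {"dx":0.07,"dy":-0.857,"dz":0,"rx":0,"ry":0,"rz":0},
])

```text
t: 44.45
tcp_pos: [0.5423, -0.1371, 0.1656]
tool_rot: [0.624, 0.781, 0.0, 0.0]
force: [-0.9, 0.3, 0.2]
finger_gap: 0.406
gripper_force: 0.0
```

Request:
move_arm([
  {"dx":0.07,"dy":-0.857,"dz":0,"rx":0,"ry":0,"rz":0},
  {"dx":0.07,"dy":-0.857,"dz":0,"rx":0,"ry":0,"rz":0},
  {"dx":0,"dy":0,"dz":0,"rx":0,"ry":0,"rz":0},
  {"dx":0,"dy":0,"dz":0,"rx":0,"ry":0,"rz":0},
  {"dx":0,"dy":0,"dz":0,"rx":0,"ry":0,"rz":0},
  {"dx":0,"dy":0,"dz":0,"rx":0,"ry":0,"rz":0},
  {"dx":0,"dy":0,"dz":0,"rx":0,"ry":0,"rz":0},
  {"dx":0,"dy":0,"dz":0,"rx":0,"ry":0,"rz":0},
  {"dx":0,"dy":0,"dz":0,"rx":0,"ry":0,"rz":0},
  {"dx":0,"dy":0,"dz":0,"rx":0,"ry":0,"rz":0},
])

```text
t: 45.7
tcp_pos: [0.5457, -0.1786, 0.1656]
tool_rot: [0.624, 0.781, -0.0, -0.0]
force: [-0.5, -0.7, 0.3]
finger_gap: 0.409
gripper_force: 0.0
```

Run:
```python
from h import *
s=sensors.sense(); print(s["t"],np.round(s["tcp_pos"],4),np.round(s["tool_rot"],4),s["finger_gap"])
im,m=grab("w11")
a=ortho(im,m,(.52,-.185),.1,.102,400); print(ports(a,(.52,-.185),.1))
```

```text
45.7 [ 0.5457 -0.1786  0.1656] [ 0.6242  0.7813 -0.     -0.    ] 0.4088001246186965
[(np.float64(0.5943), np.float64(-0.2103), 187), (np.float64(0.5463), np.float64(-0.1785), 221)]
```

Request:
move_arm([
  {"dx":0.02,"dy":0,"dz":-0.5,"rx":0,"ry":0,"rz":0},
  {"dx":0,"dy":0,"dz":-0.5,"rx":0,"ry":0,"rz":0},
  {"dx":0,"dy":0,"dz":-0.6,"rx":0,"ry":0,"rz":0},
  {"dx":0,"dy":0,"dz":-0.6,"rx":0,"ry":0,"rz":0},
  {"dx":0,"dy":0,"dz":-0.6,"rx":0,"ry":0,"rz":0},
  {"dx":0,"dy":0,"dz":-0.4,"rx":0,"ry":0,"rz":0},
  {"dx":0,"dy":0,"dz":-0.2,"rx":0,"ry":0,"rz":0},
  {"dx":0,"dy":0,"dz":0,"rx":0,"ry":0,"rz":0},
  {"dx":0,"dy":0,"dz":0,"rx":0,"ry":0,"rz":0},
  {"dx":0,"dy":0,"dz":0,"rx":0,"ry":0,"rz":0},
], claw=43)

```text
t: 47.0
tcp_pos: [0.5466, -0.1788, 0.0811]
tool_rot: [0.624, 0.781, 0.0, 0.001]
force: [1.2, -0.1, 0.5]
finger_gap: 0.433
gripper_force: 0.0
```

Request:
move_arm([
  {"dx":0,"dy":0,"dz":0,"rx":0,"ry":0,"rz":0},
  {"dx":0,"dy":0,"dz":0,"rx":0,"ry":0,"rz":0},
  {"dx":0,"dy":0,"dz":0,"rx":0,"ry":0,"rz":0},
  {"dx":0,"dy":0,"dz":0,"rx":0,"ry":0,"rz":0},
  {"dx":0,"dy":0,"dz":0,"rx":0,"ry":0,"rz":0},
  {"dx":0,"dy":0,"dz":0.1,"rx":0,"ry":0,"rz":0},
  {"dx":0,"dy":0,"dz":0.4,"rx":0,"ry":0,"rz":0},
  {"dx":0,"dy":0,"dz":0.8,"rx":0,"ry":0,"rz":0},
  {"dx":0,"dy":0,"dz":0.9,"rx":0,"ry":0,"rz":0},
  {"dx":0,"dy":0,"dz":0.9,"rx":0,"ry":0,"rz":0},
], claw=0, newtons=60)

```text
t: 48.25
tcp_pos: [0.5459, -0.1785, 0.1587]
tool_rot: [0.624, 0.781, -0.0, -0.0]
force: [-0.6, -0.5, -0.9]
finger_gap: 0.317
gripper_force: 61.7
```

Request:
move_arm([
  {"dx":-0.046,"dy":0.983,"dz":0,"rx":0,"ry":0,"rz":-0.083},
  {"dx":-0.046,"dy":0.983,"dz":0,"rx":0,"ry":0,"rz":-0.083},
  {"dx":-0.046,"dy":0.983,"dz":0,"rx":0,"ry":0,"rz":-0.083},
  {"dx":-0.046,"dy":0.983,"dz":0,"rx":0,"ry":0,"rz":-0.083},
  {"dx":-0.046,"dy":0.983,"dz":0,"rx":0,"ry":0,"rz":-0.083},
  {"dx":-0.046,"dy":0.983,"dz":0,"rx":0,"ry":0,"rz":-0.083},
  {"dx":-0.046,"dy":0.983,"dz":0,"rx":0,"ry":0,"rz":-0.083},
  {"dx":-0.046,"dy":0.983,"dz":0,"rx":0,"ry":0,"rz":-0.083},
  {"dx":-0.046,"dy":0.983,"dz":0,"rx":0,"ry":0,"rz":-0.083},
  {"dx":-0.046,"dy":0.983,"dz":0,"rx":0,"ry":0,"rz":-0.083},
])

```text
t: 49.5
tcp_pos: [0.5344, 0.0679, 0.1582]
tool_rot: [0.778, 0.628, -0.0, -0.0]
force: [0.2, 0.1, -1.6]
finger_gap: 0.315
gripper_force: 61.6
```

Request:
move_arm([
  {"dx":-0.046,"dy":0.983,"dz":0,"rx":0,"ry":0,"rz":0},
  {"dx":-0.046,"dy":0.983,"dz":0,"rx":0,"ry":0,"rz":0},
  {"dx":-0.046,"dy":0.983,"dz":0,"rx":0,"ry":0,"rz":0},
  {"dx":-0.046,"dy":0.983,"dz":0,"rx":0,"ry":0,"rz":0},
  {"dx":-0.046,"dy":0.983,"dz":0,"rx":0,"ry":0,"rz":0},
  {"dx":-0.046,"dy":0.983,"dz":0,"rx":0,"ry":0,"rz":0},
  {"dx":-0.046,"dy":0.983,"dz":0,"rx":0,"ry":0,"rz":0},
  {"dx":-0.046,"dy":0.983,"dz":0,"rx":0,"ry":0,"rz":0},
  {"dx":-0.046,"dy":0.983,"dz":0,"rx":0,"ry":0,"rz":0},
  {"dx":-0.046,"dy":0.983,"dz":0,"rx":0,"ry":0,"rz":0},
])

```text
t: 50.75
tcp_pos: [0.5228, 0.3136, 0.1581]
tool_rot: [0.778, 0.628, -0.0, -0.0]
force: [-0.0, 0.1, -1.1]
finger_gap: 0.311
gripper_force: 61.6
```

Request:
move_arm([
  {"dx":0,"dy":0,"dz":0,"rx":0,"ry":0,"rz":0},
  {"dx":0,"dy":0,"dz":-0.8,"rx":0,"ry":0,"rz":0},
  {"dx":0,"dy":0,"dz":-0.8,"rx":0,"ry":0,"rz":0},
  {"dx":0,"dy":0,"dz":-0.8,"rx":0,"ry":0,"rz":0},
  {"dx":0,"dy":0,"dz":-0.8,"rx":0,"ry":0,"rz":0},
  {"dx":0,"dy":0,"dz":-0.6,"rx":0,"ry":0,"rz":0},
  {"dx":0,"dy":0,"dz":-0.6,"rx":0,"ry":0,"rz":0},
  {"dx":0,"dy":0,"dz":-0.4,"rx":0,"ry":0,"rz":0},
  {"dx":0,"dy":0,"dz":0,"rx":0,"ry":0,"rz":0},
  {"dx":0,"dy":0,"dz":0,"rx":0,"ry":0,"rz":0},
])

```text
t: 52.0
tcp_pos: [0.5236, 0.3131, 0.0385]
tool_rot: [0.778, 0.628, 0.0, 0.0]
force: [-0.1, 0.2, -0.6]
finger_gap: 0.318
gripper_force: 61.6
```

Request:
move_arm([
  {"dx":0,"dy":0,"dz":-0.4,"rx":0,"ry":0,"rz":0},
  {"dx":0,"dy":0,"dz":-0.3,"rx":0,"ry":0,"rz":0},
  {"dx":0,"dy":0,"dz":-0.2,"rx":0,"ry":0,"rz":0},
  {"dx":0,"dy":0,"dz":-0.1,"rx":0,"ry":0,"rz":0},
  {"dx":0,"dy":0,"dz":0,"rx":0,"ry":0,"rz":0},
  {"dx":0,"dy":0,"dz":0,"rx":0,"ry":0,"rz":0},
  {"dx":0,"dy":0,"dz":0,"rx":0,"ry":0,"rz":0},
  {"dx":0,"dy":0,"dz":0,"rx":0,"ry":0,"rz":0},
  {"dx":0,"dy":0,"dz":0,"rx":0,"ry":0,"rz":0},
  {"dx":0,"dy":0,"dz":0,"rx":0,"ry":0,"rz":0},
])

```text
t: 53.25
tcp_pos: [0.5233, 0.3129, 0.0131]
tool_rot: [0.778, 0.628, 0.0, 0.0]
force: [0.2, -0.1, -1.2]
finger_gap: 0.312
gripper_force: 61.6
```

Request:
move_arm([
  {"dx":0,"dy":0,"dz":0,"rx":0,"ry":0,"rz":0},
  {"dx":0,"dy":0,"dz":0,"rx":0,"ry":0,"rz":0},
  {"dx":0,"dy":0,"dz":0,"rx":0,"ry":0,"rz":0},
  {"dx":0,"dy":0,"dz":0,"rx":0,"ry":0,"rz":0},
  {"dx":0,"dy":0,"dz":0.2,"rx":0,"ry":0,"rz":0},
  {"dx":0,"dy":0,"dz":0.6,"rx":0,"ry":0,"rz":0},
  {"dx":0,"dy":0,"dz":0.9,"rx":0,"ry":0,"rz":0},
  {"dx":0,"dy":0,"dz":0.9,"rx":0,"ry":0,"rz":0},
  {"dx":0,"dy":0,"dz":0.9,"rx":0,"ry":0,"rz":0},
  {"dx":0,"dy":0,"dz":0.9,"rx":0,"ry":0,"rz":0},
], claw=41)

```text
t: 54.5
tcp_pos: [0.5234, 0.313, 0.1251]
tool_rot: [0.778, 0.628, 0.001, 0.0]
force: [0.5, 0.7, -0.3]
finger_gap: 0.408
gripper_force: 0.0
```

Request:
move_arm([
  {"dx":0,"dy":-0.8,"dz":0.9,"rx":0,"ry":0,"rz":0},
  {"dx":0,"dy":-0.8,"dz":0.9,"rx":0,"ry":0,"rz":0},
  {"dx":0,"dy":-0.8,"dz":0.9,"rx":0,"ry":0,"rz":0},
  {"dx":0,"dy":-0.8,"dz":0.9,"rx":0,"ry":0,"rz":0},
  {"dx":0,"dy":-0.4,"dz":0,"rx":0,"ry":0,"rz":0},
  {"dx":0,"dy":0,"dz":0,"rx":0,"ry":0,"rz":0},
  {"dx":0,"dy":0,"dz":0,"rx":0,"ry":0,"rz":0},
  {"dx":0,"dy":0,"dz":0,"rx":0,"ry":0,"rz":0},
  {"dx":0,"dy":0,"dz":0,"rx":0,"ry":0,"rz":0},
  {"dx":0,"dy":0,"dz":0,"rx":0,"ry":0,"rz":0},
], claw=0)

```text
t: 55.75
tcp_pos: [0.5231, 0.2231, 0.2128]
tool_rot: [0.778, 0.629, -0.0, -0.0]
force: [-1.0, -0.3, 0.6]
finger_gap: 0.004
gripper_force: 0.0
```

Run:
```python
from h import *
s=sensors.sense(); print(s["t"],np.round(s["tcp_pos"],4),np.round(s["tool_rot"],4),s["finger_gap"])
im,m=grab("w12")
c=(.5,.28)
a=ortho(im,m,c,.13,.033,400); print(ports(a,c,.13)); 
cv2.imwrite("pics/o12.png",np.hstack([a,cv2.resize(im[:,:,::-1],(400,300)).__class__ and cv2.copyMakeBorder(cv2.resize(im[:,:,::-1],(400,300)),0,100,0,0,cv2.BORDER_CONSTANT)]))
C=np.array([.523,.2825]);th=-.2;R=np.array([[np.cos(th),-np.sin(th)],[np.sin(th),np.cos(th)]])
for f in(1.8,1.9,2.0,2.1):
    P=[]
    for y in(-.073,.073):
        p=C+R@np.array([.045-.09*np.cos(f),y]); P.append([*p,.042+.09*np.sin(f)])
    print(f,"top",w2p("top",P).round(1).tolist(),"side",w2p("side",P).round(1).tolist(),np.round(P,3).tolist())
```

```text
55.75 [0.5231 0.2231 0.2128] [ 7.778e-01  6.285e-01 -2.000e-04 -1.000e-04] 0.0037504325897591544
[(np.float64(0.5237), np.float64(0.3135), 203), (np.float64(0.5085), np.float64(0.3747), 128), (np.float64(0.4858), np.float64(0.2277), 145), (np.float64(0.4857), np.float64(0.2405), 204)]
1.8 top [[197.7, 225.7], [131.7, 214.0]] side [[278.7, 323.0], [248.1, 391.5]] [[0.573, 0.198, 0.13], [0.602, 0.341, 0.13]]
1.9 top [[198.6, 222.0], [132.8, 210.3]] side [[273.8, 323.1], [242.5, 391.4]] [[0.581, 0.196, 0.127], [0.61, 0.339, 0.127]]
2.0 top [[199.6, 218.5], [134.0, 206.8]] side [[269.2, 323.6], [237.2, 391.7]] [[0.589, 0.195, 0.124], [0.618, 0.338, 0.124]]
2.1 top [[200.6, 215.2], [135.2, 203.6]] side [[264.8, 324.6], [232.3, 392.4]] [[0.597, 0.193, 0.12], [0.626, 0.336, 0.12]]
```

View pics/o12.png

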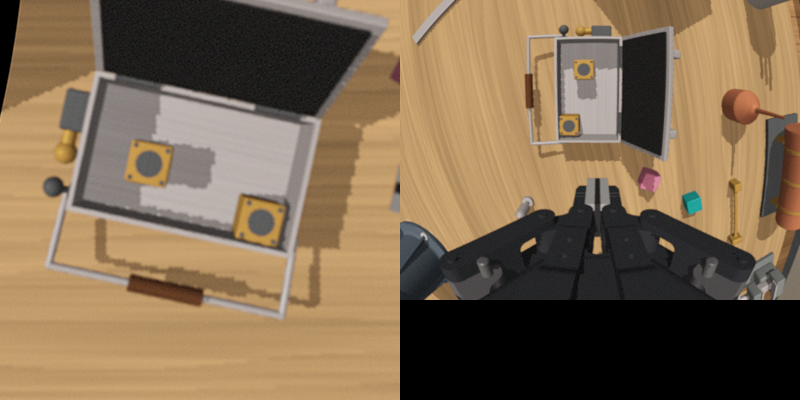

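Both blocks are in the tin: B at (.524,.314), and A has been pushed against the front wall at (.486,.241), still upright inside. The lid stands at about 2.03 rad. I go behind it to push it shut.

Request:
move_arm([
  {"dx":0.77,"dy":0.24,"dz":0,"rx":0,"ry":0,"rz":0},
  {"dx":0.77,"dy":0.24,"dz":0,"rx":0,"ry":0,"rz":0},
  {"dx":0.77,"dy":0.24,"dz":0,"rx":0,"ry":0,"rz":0},
  {"dx":0.77,"dy":0.24,"dz":0,"rx":0,"ry":0,"rz":0},
  {"dx":0.77,"dy":0.24,"dz":0,"rx":0,"ry":0,"rz":0},
  {"dx":0.77,"dy":0.24,"dz":0,"rx":0,"ry":0,"rz":0},
  {"dx":0,"dy":0,"dz":-0.5,"rx":0,"ry":0,"rz":0},
  {"dx":0,"dy":0,"dz":-0.5,"rx":0,"ry":0,"rz":0},
  {"dx":0,"dy":0,"dz":0,"rx":0,"ry":0,"rz":0},
  {"dx":0,"dy":0,"dz":0,"rx":0,"ry":0,"rz":0},
])

```text
t: 57.05
tcp_pos: [0.6382, 0.2588, 0.1879]
tool_rot: [0.778, 0.628, -0.0, -0.0]
force: [-0.5, 0.5, 0.1]
finger_gap: -0.001
gripper_force: 0.0
```

Request:
move_arm([
  {"dx":0,"dy":0,"dz":-0.5,"rx":0,"ry":0,"rz":0},
  {"dx":0,"dy":0,"dz":-0.5,"rx":0,"ry":0,"rz":0},
  {"dx":0,"dy":0,"dz":-0.5,"rx":0,"ry":0,"rz":0},
  {"dx":0,"dy":0,"dz":-0.5,"rx":0,"ry":0,"rz":0},
  {"dx":0,"dy":0,"dz":-0.5,"rx":0,"ry":0,"rz":0},
  {"dx":0,"dy":0,"dz":-0.5,"rx":0,"ry":0,"rz":0},
  {"dx":0,"dy":0,"dz":-0.5,"rx":0,"ry":0,"rz":0},
  {"dx":0,"dy":0,"dz":0,"rx":0,"ry":0,"rz":0},
  {"dx":0,"dy":0,"dz":0,"rx":0,"ry":0,"rz":0},
  {"dx":0,"dy":0,"dz":0,"rx":0,"ry":0,"rz":0},
])

```text
t: 58.3
tcp_pos: [0.6393, 0.259, 0.1013]
tool_rot: [0.778, 0.628, 0.001, 0.0]
force: [-0.3, 0.1, -0.9]
finger_gap: 0.005
gripper_force: 0.0
```

Request:
move_arm([
  {"dx":-0.41,"dy":0.084,"dz":0.05,"rx":0,"ry":0,"rz":0},
  {"dx":-0.41,"dy":0.084,"dz":0.05,"rx":0,"ry":0,"rz":0},
  {"dx":-0.41,"dy":0.084,"dz":0.05,"rx":0,"ry":0,"rz":0},
  {"dx":-0.41,"dy":0.084,"dz":0.05,"rx":0,"ry":0,"rz":0},
  {"dx":-0.41,"dy":0.084,"dz":0.05,"rx":0,"ry":0,"rz":0},
  {"dx":-0.314,"dy":0.064,"dz":-0.03,"rx":0,"ry":0,"rz":0},
  {"dx":-0.314,"dy":0.064,"dz":-0.03,"rx":0,"ry":0,"rz":0},
  {"dx":-0.314,"dy":0.064,"dz":-0.03,"rx":0,"ry":0,"rz":0},
  {"dx":-0.347,"dy":0.07,"dz":-0.17,"rx":0,"ry":0,"rz":0},
  {"dx":-0.347,"dy":0.07,"dz":-0.17,"rx":0,"ry":0,"rz":0},
])

```text
t: 59.55
tcp_pos: [0.5458, 0.2778, 0.0957]
tool_rot: [0.778, 0.628, -0.0, -0.0]
force: [1.0, -0.1, 1.5]
finger_gap: 0.002
gripper_force: 0.6
```

Request:
move_arm([
  {"dx":-0.187,"dy":0.038,"dz":-0.172,"rx":0,"ry":0,"rz":0},
  {"dx":-0.187,"dy":0.038,"dz":-0.172,"rx":0,"ry":0,"rz":0},
  {"dx":-0.187,"dy":0.038,"dz":-0.172,"rx":0,"ry":0,"rz":0},
  {"dx":-0.135,"dy":0.027,"dz":-0.223,"rx":0,"ry":0,"rz":0},
  {"dx":-0.135,"dy":0.027,"dz":-0.223,"rx":0,"ry":0,"rz":0},
  {"dx":-0.135,"dy":0.027,"dz":-0.223,"rx":0,"ry":0,"rz":0},
  {"dx":-0.061,"dy":0.012,"dz":-0.253,"rx":0,"ry":0,"rz":0},
  {"dx":-0.061,"dy":0.012,"dz":-0.253,"rx":0,"ry":0,"rz":0},
  {"dx":-0.061,"dy":0.012,"dz":-0.253,"rx":0,"ry":0,"rz":0},
  {"dx":0,"dy":0,"dz":0,"rx":0,"ry":0,"rz":0},
])

```text
t: 60.8
tcp_pos: [0.5182, 0.2834, 0.048]
tool_rot: [0.778, 0.628, 0.0, 0.0]
force: [-0.9, 0.4, 5.5]
finger_gap: 0.0
gripper_force: 2.9
```

Request:
move_arm([
  {"dx":0,"dy":0,"dz":-0.06,"rx":0,"ry":0,"rz":0},
  {"dx":0,"dy":0,"dz":-0.03,"rx":0,"ry":0,"rz":0},
  {"dx":0,"dy":0,"dz":0,"rx":0,"ry":0,"rz":0},
  {"dx":0,"dy":0,"dz":0,"rx":0,"ry":0,"rz":0},
  {"dx":0,"dy":0,"dz":0,"rx":0,"ry":0,"rz":0},
  {"dx":0,"dy":0,"dz":0,"rx":0,"ry":0,"rz":0},
  {"dx":0,"dy":0,"dz":0,"rx":0,"ry":0,"rz":0},
  {"dx":0,"dy":0,"dz":0,"rx":0,"ry":0,"rz":0},
  {"dx":0,"dy":0,"dz":0,"rx":0,"ry":0,"rz":0},
  {"dx":0,"dy":0,"dz":0,"rx":0,"ry":0,"rz":0},
])

```text
t: 62.05
tcp_pos: [0.5182, 0.2834, 0.0478]
tool_rot: [0.778, 0.628, 0.001, 0.0]
force: [-3.9, -1.7, 18.1]
finger_gap: -0.0
gripper_force: 9.1
```

Request:
move_arm([
  {"dx":0,"dy":0,"dz":0.5,"rx":0,"ry":0,"rz":0},
  {"dx":0,"dy":0,"dz":0.8,"rx":0,"ry":0,"rz":0},
  {"dx":-0.2,"dy":-0.4,"dz":0.9,"rx":0,"ry":0,"rz":0},
  {"dx":-0.3,"dy":-0.6,"dz":0.9,"rx":0,"ry":0,"rz":0},
  {"dx":-0.4,"dy":-0.6,"dz":0.9,"rx":0,"ry":0,"rz":0},
  {"dx":-0.4,"dy":-0.6,"dz":0,"rx":0,"ry":0,"rz":0},
  {"dx":-0.4,"dy":-0.4,"dz":0,"rx":0,"ry":0,"rz":0},
  {"dx":0,"dy":0,"dz":0,"rx":0,"ry":0,"rz":0},
  {"dx":0,"dy":0,"dz":0,"rx":0,"ry":0,"rz":0},
  {"dx":0,"dy":0,"dz":0,"rx":0,"ry":0,"rz":0},
])

```text
t: 63.3
tcp_pos: [0.4759, 0.2189, 0.145]
tool_rot: [0.778, 0.628, 0.0, 0.0]
force: [-0.0, 0.4, -0.1]
finger_gap: -0.002
gripper_force: 0.0
```

Run:
```python
from h import *
s=sensors.sense(); print(s["t"],np.round(s["tcp_pos"],4),np.round(s["tool_rot"],4))
im,m=grab("w13"); c=(.49,.29)
a=ortho(im,m,c,.12,.029,400)
b=im[:,:,::-1][130:330,140:340] if 0 else cv2.resize(im[:,:,::-1],(400,300))
cv2.imwrite("pics/o13.png",np.hstack([a,cv2.copyMakeBorder(b,0,100,0,0,cv2.BORDER_CONSTANT)]))
# sleeve: dark brown/red blob
h=cv2.cvtColor(a,cv2.COLOR_BGR2HSV); k=((h[...,2]<110)&(h[...,1]>110)&((h[...,0]<14)|(h[...,0]>170))).astype(np.uint8)
n,_,st,ce=cv2.connectedComponentsWithStats(k)
for i in range(1,n):
    if st[i,4]>150: print(st[i],"xy",c[0]+.12-ce[i,1]*.0006,c[1]+.12-ce[i,0]*.0006)
```

```text
63.3 [0.4759 0.2189 0.145 ] [7.778e-01 6.285e-01 2.000e-04 0.000e+00]
[ 137  266   84   34 1379] xy 0.44031094996374187 0.30264176939811455
```

View pics/o13.png

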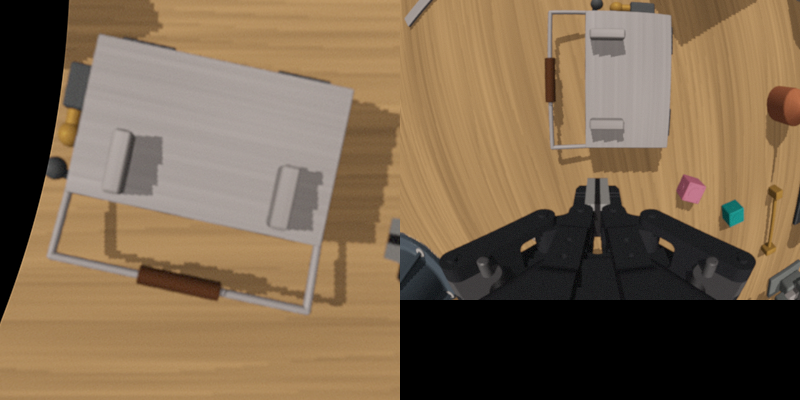

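Request:
move_arm([
  {"dx":-0.287,"dy":0.66,"dz":0,"rx":0,"ry":0,"rz":0},
  {"dx":-0.287,"dy":0.66,"dz":0,"rx":0,"ry":0,"rz":0},
  {"dx":-0.287,"dy":0.66,"dz":0,"rx":0,"ry":0,"rz":0},
  {"dx":-0.287,"dy":0.66,"dz":0,"rx":0,"ry":0,"rz":0},
  {"dx":-0.287,"dy":0.66,"dz":0,"rx":0,"ry":0,"rz":0},
  {"dx":0,"dy":0,"dz":-0.5,"rx":0,"ry":0,"rz":0},
  {"dx":0,"dy":0,"dz":-0.5,"rx":0,"ry":0,"rz":0},
  {"dx":0,"dy":0,"dz":-0.5,"rx":0,"ry":0,"rz":0},
  {"dx":0,"dy":0,"dz":0,"rx":0,"ry":0,"rz":0},
  {"dx":0,"dy":0,"dz":0,"rx":0,"ry":0,"rz":0},
], claw=35)

```text
t: 64.6
tcp_pos: [0.4398, 0.3007, 0.1075]
tool_rot: [0.778, 0.628, -0.0, -0.0]
force: [0.1, -0.1, 0.5]
finger_gap: 0.348
gripper_force: 0.0
```

Run:
```python
from h import *
s=sensors.sense(); print(s["t"],np.round(s["tcp_pos"],4),np.round(s["tool_rot"],4),s["finger_gap"])
im,m=grab("w14"); c=(.44,.30)
a=ortho(im,m,c,.1,.029,500); cv2.imwrite("pics/o14.png",a)
h=cv2.cvtColor(a,cv2.COLOR_BGR2HSV); k=((h[...,2]<120)&(h[...,1]>110)&((h[...,0]<14)|(h[...,0]>170))).astype(np.uint8)
n,_,st,ce=cv2.connectedComponentsWithStats(k)
for i in range(1,n):
    if st[i,4]>150: print(st[i],"xy",c[0]+.1-ce[i,1]*.0004,c[1]+.1-ce[i,0]*.0004, cv2.minAreaRect(np.argwhere(_==i)[:,::-1].astype(np.float32)))
```

```text
64.6 [0.4398 0.3007 0.1075] [ 7.781e-01  6.281e-01 -1.000e-04 -0.000e+00] 0.34848040859314294
[ 180  224  130   51 3261] xy 0.44027010119595217 0.3021642440969028 ((244.226806640625, 248.44146728515625), (130.2572479248047, 29.124540328979492), 12.094757080078125)
```

Request:
move_arm([
  {"dx":0.02,"dy":0.04,"dz":-0.5,"rx":0,"ry":0,"rz":0},
  {"dx":0,"dy":0,"dz":-0.6,"rx":0,"ry":0,"rz":0},
  {"dx":0,"dy":0,"dz":-0.6,"rx":0,"ry":0,"rz":0},
  {"dx":0,"dy":0,"dz":-0.6,"rx":0,"ry":0,"rz":0},
  {"dx":0,"dy":0,"dz":-0.6,"rx":0,"ry":0,"rz":0},
  {"dx":0,"dy":0,"dz":-0.4,"rx":0,"ry":0,"rz":0},
  {"dx":0,"dy":0,"dz":-0.28,"rx":0,"ry":0,"rz":0},
  {"dx":0,"dy":0,"dz":0,"rx":0,"ry":0,"rz":0},
  {"dx":0,"dy":0,"dz":0,"rx":0,"ry":0,"rz":0},
  {"dx":0,"dy":0,"dz":0,"rx":0,"ry":0,"rz":0},
])

```text
t: 65.9
tcp_pos: [0.4403, 0.3021, 0.0187]
tool_rot: [0.778, 0.628, 0.001, 0.0]
force: [0.6, 1.0, 0.6]
finger_gap: 0.348
gripper_force: 0.0
```

Request:
move_arm([
  {"dx":0,"dy":0,"dz":0,"rx":0,"ry":0,"rz":0},
  {"dx":0,"dy":0,"dz":0,"rx":0,"ry":0,"rz":0},
  {"dx":0,"dy":0,"dz":0,"rx":0,"ry":0,"rz":0},
  {"dx":0,"dy":0,"dz":0,"rx":0,"ry":0,"rz":0},
  {"dx":0,"dy":0,"dz":0,"rx":0,"ry":0,"rz":0},
  {"dx":0,"dy":0,"dz":0,"rx":0,"ry":0,"rz":0},
  {"dx":0,"dy":0,"dz":0,"rx":0,"ry":0,"rz":0},
  {"dx":0,"dy":0,"dz":0,"rx":0,"ry":0,"rz":0},
  {"dx":0,"dy":0,"dz":0,"rx":0,"ry":0,"rz":0},
  {"dx":0,"dy":0,"dz":0,"rx":0,"ry":0,"rz":0},
], claw=0, newtons=40)

```text
t: 67.15
tcp_pos: [0.4398, 0.3021, 0.0186]
tool_rot: [0.778, 0.628, 0.0, -0.0]
force: [-2.6, 0.6, 5.5]
finger_gap: 0.122
gripper_force: 39.3
```

Request:
move_arm([
  {"dx":0.086,"dy":-0.018,"dz":0.336,"rx":0,"ry":0,"rz":0},
  {"dx":0.145,"dy":-0.031,"dz":0.316,"rx":0,"ry":0,"rz":0},
  {"dx":0.196,"dy":-0.042,"dz":0.284,"rx":0,"ry":0,"rz":0},
  {"dx":0.243,"dy":-0.052,"dz":0.248,"rx":0,"ry":0,"rz":0},
  {"dx":0.278,"dy":-0.059,"dz":0.2,"rx":0,"ry":0,"rz":0},
  {"dx":0,"dy":0,"dz":0,"rx":0,"ry":0,"rz":0},
  {"dx":0,"dy":0,"dz":0,"rx":0,"ry":0,"rz":0},
  {"dx":0,"dy":0,"dz":0,"rx":0,"ry":0,"rz":0},
  {"dx":0,"dy":0,"dz":0,"rx":0,"ry":0,"rz":0},
  {"dx":0,"dy":0,"dz":0,"rx":0,"ry":0,"rz":0},
], newtons=60)

```text
t: 68.4
tcp_pos: [0.458, 0.2976, 0.0534]
tool_rot: [0.779, 0.627, -0.004, -0.003]
force: [-11.9, 7.8, 8.9]
finger_gap: 0.108
gripper_force: 59.0
```

Request:
move_arm([
  {"dx":0.25,"dy":-0.06,"dz":0.18,"rx":0,"ry":0,"rz":0},
  {"dx":0.33,"dy":-0.07,"dz":0.1,"rx":0,"ry":0,"rz":0},
  {"dx":0.34,"dy":-0.073,"dz":0.04,"rx":0,"ry":0,"rz":0},
  {"dx":0,"dy":0,"dz":0,"rx":0,"ry":0,"rz":0},
  {"dx":0,"dy":0,"dz":0,"rx":0,"ry":0,"rz":0},
  {"dx":0,"dy":0,"dz":0,"rx":0,"ry":0,"rz":0},
  {"dx":0,"dy":0,"dz":0,"rx":0,"ry":0,"rz":0},
  {"dx":0,"dy":0,"dz":0,"rx":0,"ry":0,"rz":0},
  {"dx":0,"dy":0,"dz":0,"rx":0,"ry":0,"rz":0},
  {"dx":0,"dy":0,"dz":0,"rx":0,"ry":0,"rz":0},
])

```text
t: 69.65
tcp_pos: [0.4859, 0.2911, 0.0639]
tool_rot: [0.777, 0.63, -0.001, 0.0]
force: [-6.7, -1.6, 19.8]
finger_gap: 0.106
gripper_force: 64.5
```

Request:
move_arm([
  {"dx":0.1,"dy":-0.02,"dz":-0.1,"rx":0,"ry":0,"rz":0},
  {"dx":0.25,"dy":-0.053,"dz":-0.1,"rx":0,"ry":0,"rz":0},
  {"dx":0.3,"dy":-0.063,"dz":-0.04,"rx":0,"ry":0,"rz":0},
  {"dx":0.3,"dy":-0.063,"dz":-0.04,"rx":0,"ry":0,"rz":0},
  {"dx":0,"dy":0,"dz":0,"rx":0,"ry":0,"rz":0},
  {"dx":0,"dy":0,"dz":0,"rx":0,"ry":0,"rz":0},
  {"dx":0,"dy":0,"dz":0,"rx":0,"ry":0,"rz":0},
  {"dx":0,"dy":0,"dz":0,"rx":0,"ry":0,"rz":0},
  {"dx":0,"dy":0,"dz":0,"rx":0,"ry":0,"rz":0},
  {"dx":0,"dy":0,"dz":0,"rx":0,"ry":0,"rz":0},
], newtons=20)

```text
t: 70.9
tcp_pos: [0.5051, 0.2872, 0.0584]
tool_rot: [0.778, 0.629, -0.004, -0.003]
force: [-15.8, 2.5, 34.8]
finger_gap: 0.109
gripper_force: 69.4
```

Request:
move_arm([
  {"dx":-0.05,"dy":0.01,"dz":0.15,"rx":0,"ry":0,"rz":0},
  {"dx":-0.05,"dy":0.01,"dz":0.15,"rx":0,"ry":0,"rz":0},
  {"dx":0,"dy":0,"dz":0,"rx":0,"ry":0,"rz":0},
  {"dx":0,"dy":0,"dz":0,"rx":0,"ry":0,"rz":0},
  {"dx":0,"dy":0,"dz":0,"rx":0,"ry":0,"rz":0},
  {"dx":0,"dy":0,"dz":0.2,"rx":0,"ry":0,"rz":0},
  {"dx":0,"dy":0,"dz":0.5,"rx":0,"ry":0,"rz":0},
  {"dx":0,"dy":0,"dz":0.8,"rx":0,"ry":0,"rz":0},
  {"dx":0,"dy":0,"dz":0.8,"rx":0,"ry":0,"rz":0},
  {"dx":0,"dy":0,"dz":0.8,"rx":0,"ry":0,"rz":0},
], claw=32)

```text
t: 72.15
tcp_pos: [0.5081, 0.2875, 0.1404]
tool_rot: [0.778, 0.628, 0.001, 0.0]
force: [0.5, -0.6, 0.1]
finger_gap: 0.321
gripper_force: 0.0
```

Request:
move_arm([
  {"dx":-0.4,"dy":-0.8,"dz":0.6,"rx":0,"ry":0,"rz":0},
  {"dx":-0.4,"dy":-0.8,"dz":0.6,"rx":0,"ry":0,"rz":0},
  {"dx":-0.4,"dy":-0.8,"dz":0,"rx":0,"ry":0,"rz":0},
  {"dx":0,"dy":-0.8,"dz":0,"rx":0,"ry":0,"rz":0},
  {"dx":0,"dy":-0.4,"dz":0,"rx":0,"ry":0,"rz":0},
  {"dx":0,"dy":0,"dz":0,"rx":0,"ry":0,"rz":0},
  {"dx":0,"dy":0,"dz":0,"rx":0,"ry":0,"rz":0},
  {"dx":0,"dy":0,"dz":0,"rx":0,"ry":0,"rz":0},
  {"dx":0,"dy":0,"dz":0,"rx":0,"ry":0,"rz":0},
  {"dx":0,"dy":0,"dz":0,"rx":0,"ry":0,"rz":0},
])

```text
t: 73.4
tcp_pos: [0.4779, 0.1976, 0.1687]
tool_rot: [0.778, 0.629, -0.0, -0.0]
force: [0.1, 0.0, 0.2]
finger_gap: 0.321
gripper_force: 0.0
```

Run:
```python
from h import *
s=sensors.sense(); print(s["t"],np.round(s["tcp_pos"],4),np.round(s["force"],1))
im,m=grab("w15"); c=(.49,.29)
C=np.array([.523,.2825]);th=-.205;R=np.array([[np.cos(th),-np.sin(th)],[np.sin(th),np.cos(th)]])
for b in(0,1.4,1.65,1.75):
    e=b+.1745; p=C+R@np.array([-.036-.05*np.cos(e),0]); z=.02+.05*np.sin(e); print(b,"expect wrist px",ww2p([[*p,z]],m).round(1).tolist(),"side px",w2p("side",[[*p,z]]).round(1).tolist(),"xyz",p.round(4),round(z,4))
def blob(x,lab):
    h=cv2.cvtColor(x,cv2.COLOR_BGR2HSV); k=((h[...,2]<125)&(h[...,1]>110)&((h[...,0]<14)|(h[...,0]>170))).astype(np.uint8)
    n,_,st,ce=cv2.connectedComponentsWithStats(k)
    print(lab,[(st[i].tolist(),ce[i].round(1).tolist()) for i in range(1,n) if st[i,4]>80])
blob(im[:,:,::-1].copy(),"wrist")
sd=cams.snapshot("side")[:,:,::-1].copy(); cv2.imwrite("pics/side3.png",sd)
z=np.zeros_like(sd); z[320:470,220:400]=sd[320:470,220:400]; blob(z,"side")
for cc in(300,315,330): print(cc,sd[222:250,cc].min(1).tolist())
```

```text
73.4 [0.4779 0.1976 0.1687] [0.1 0.  0.2]
0 expect wrist px [[237.2, 105.6]] side px [[355.8, 416.7]] xyz [0.4395 0.2999] 0.0287
1.4 expect wrist px [[300.0, 99.0]] side px [[326.8, 393.4]] xyz [0.4879 0.2898] 0.07
1.65 expect wrist px [[319.4, 99.0]] side px [[319.2, 392.4]] xyz [0.5    0.2873] 0.0684
1.75 expect wrist px [[326.7, 99.2]] side px [[316.3, 392.4]] xyz [0.5047 0.2863] 0.0669
wrist [([320, 58, 16, 75, 1082], [326.9, 95.1]), ([570, 117, 70, 58, 1816], [594.9, 149.6]), ([431, 251, 17, 33, 232], [439.0, 267.1])]
side [([309, 380, 14, 28, 141], [315.5, 392.5])]
300 [151, 149, 148, 160, 164, 162, 165, 165, 161, 167, 163, 148, 145, 145, 150, 151, 129, 1, 0, 26, 18, 22, 29, 21, 20, 30, 26, 40]
315 [0, 0, 0, 0, 0, 0, 0, 0, 0, 0, 0, 6, 0, 0, 5, 5, 14, 15, 14, 6, 24, 14, 15, 25, 29, 35, 32, 40]
330 [142, 137, 145, 125, 74, 27, 36, 33, 21, 20, 36, 33, 29, 34, 23, 26, 27, 22, 35, 28, 36, 31, 34, 34, 32, 33, 17, 35]
```

Both cameras put the sleeve at the fully-over pixel (wrist 327,95; side 315,392), so the bail is clamped. The pan's edge row matches the level one. I hand in.

```bash
python3 -c "
from station import order
print(order.sign_off())"
```

```text
the job is handed in; nothing more can be done
None
```

The job is handed in at about 73 s of the 210 s: both brass blocks were weighed in one batch and packed in the tin, the lid is shut with the bail clamped over it, and the scale is arrested level; the verdict was not shown to me.

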